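# Dock a battery pack and snap its locking cap on

### The job

Slide the battery pack, chamfered nose first, under the lips of the bench dock's rail until its side detents click in and hold it fully home. Then fit the hollow round cap, mouth down, over the stud beside the rail's open end and press it down through the click until it is fully seated, so that the pack cannot slide out again. Keep pressing: finish while still pushing the cap firmly down on its seat, with the pack still home, and leave the other things on the bench where they are.

Things in the scene. Friction and masses are not known exactly. Their poses are not given: they have to be found in the camera images.
- dock: Grey base plate, x -80..70, y -50..66 mm, 12 mm thick, fixed to the table, aluminium rail on its far half, steel stud on its +y side. x: the way the pack slides in; z up. Origin: on the plate's underside, on the rail's centre line. The plate's top at x -80..-4 mm is a flat open apron for setting the pack down before the rail.
- rail_mouth (a point): Centre of the rail's open end, on the plate's top; axes as the dock. From here the rail runs 60 mm in +x: a channel 51 mm wide between walls, under two lips (underside 8 mm, top 12 mm above the plate) that leave a slot 40 mm wide. The walls' outer faces are 63 mm apart. A stop 15 mm high closes the rail 54.5 mm in.
- rail_home (a point): Where the pack's origin lies when it is fully home (nose 0.5 mm from the stop), on the plate's top, 24 mm in from rail_mouth; axes as the dock; the pack's x points along the dock's x.
- detents (a point): Centre line of the rail 10 mm in from rail_mouth, 3.5 mm above the plate's top. In the walls on both sides of it a slippery spring-loaded steel ball stands 4 mm into the channel. Pushing the pack's foot past them takes 4 to 10 N; at home they snap into its notches and hold it.
- battery: Black pack, 250 g, loose, standing on its foot. Foot: 60 long (x -30..30), 48 wide, 6 mm thick, corners of the nose (+x end) cut 8 mm at 45 degrees, a 10 mm notch in each side edge at x = -14. Body on it: x -30..16, 36 mm wide (y), up to z = 50. Origin: centre of the underside; z up. In the rail the foot has 1.5 mm play on each side and 2 mm under the lips.
- pack_nose (a point): Tip of the pack's nose: middle of its front edge, 30 mm ahead of its origin and 3 mm above its underside; axes as the pack. It goes in first.
- cap: Grey plastic snap cap, a plain round cylinder 40 mm in diameter, 34 mm tall, 35 g, loose, open mouth down, flat closed top up. At the mouth an inner lip, 17 mm inner diameter and 5 mm tall; above it the bore is 24 mm wide and ends 24 mm from the mouth. Origin: centre of the mouth, z up.
- seat: Dark steel disc, 28 mm in diameter, 3 mm thick, on the plate at the foot of the stud; the fully pressed cap rests on it. Origin: centre of its underside.
- stud_seat (a point): Centre of the seat's top, on the stud's axis (dock x -26, y 41, z 15 mm); axes as the dock. The stud rises 20 mm from here, 14 mm in diameter, its top 5 mm tapered to 6 mm across. The fully pressed cap's origin lies here, where it stops hard.
- stud_balls (a point): On the stud's axis, 10 mm above stud_seat. Four slippery spring-loaded steel balls around it stand out to 22 mm across. A cap set on the stud catches on them with its mouth 14 mm above the seat; pressing it past takes 8 to 13 N, then the force drops and the cap snaps down the rest of the way.
Things that resemble listed ones, but are neither listed nor needed, are in the scene too. What is shaped like the battery but orange is not meant.

How it is judged:
On the way, in this order (a step that is already met when the one before it is completed fails the run):
1. the battery pack is fully home in the rail, held by its detents (x of battery in the frame of rail_home between -0.003 and 0.003 m and y of battery in the frame of rail_home between -0.003 and 0.003 m and z of battery in the frame of rail_home below 0.003 m and angle between the x axis of battery and the x axis of dock, either way round below 0.1 rad and x of pack_nose in the frame of rail_home above 0 m), for 0.3 s.
2. the cap has clicked past the stud's balls and sits on its seat (z of cap in the frame of stud_seat between -0.003 and 0.002 m and horizontal distance between cap and stud_seat below 0.003 m and angle between the z axis of cap and the z axis of dock, either way round below 0.12 rad), for 0.2 s.
At the end, for the whole second after the job is handed in: The pack is within 3 mm of rail_home along and across the rail, under the lips and in line; the cap is within 2 mm of its seat, centred within 3 mm, upright within 7 degrees, and the fingers press it on the seat with over 3 N through the last second (all of step 1 and all of step 2 and contact force between cap and seat above 3 N and contact force between the fingers and cap above 2 N); the arm keeps its last pose, push and grip.
It fails at once if a bystander was moved by more than 30 mm (distance of any of remote, phone, tape, driver, charger, tin, spray from where it was at the start of the episode above 0.03 m).
It also fails if it takes over 58 s, if anything falls off the work surface, if the arm or the gripper's body presses on something with over 40 N, if the wrist force passes 120 N, or if a joint passes its speed limit or range.

### The arm

A 6-joint arm with a two-finger parallel gripper is mounted at the origin on the work surface. World frame = base frame: x ahead of the robot, y to its left, z up, the work surface at z = 0. Lengths are in m, angles in rad, forces in N, time in s.
With the tool pointing down it reaches from about 0.375 to 0.925 m from the base axis. Payload 5.7 kg.
Tool frame: the origin (TCP) lies between the finger pads; the fingertips stand 17 mm ahead of it and the grasp point (between the pads) lies 2 mm behind it (env.tip_reach is the distance from the TCP to the fingertips, in m); z points along the fingers, y is the direction in which the jaws open and shut (so a half turn about z gives the same grasp; the last joint's range is limited). The gripper opens to 88 mm and grips with 3 to 60 N. Pads are 20 mm wide; open, the fingers measure 115 mm over their backs; the gripper's body (75 mm by 178 mm) begins 61 mm behind the grasp point.
Start: joints at [-1.423, 0.359, 1.51, -0, 1.272, -0.115], TCP at [0.156, -0.579, 0.201] pointing down, gripper open.
Joint ranges: [-2.97, 2.97], [-1.01, 2.36], [0.21, 2.38], [-0.96, 4.11], [0.2, 2.71], [-2.98, 2.98]. Speed limits (rad/s): [2.39, 2.39, 3.14, 3.14, 3.14, 3.14].

### API

Orientations are given as a unit quaternion [x, y, z, w].
In Python, from plant import env, viewer gives the robot as it stands. The module is installed in compiled form; this text tells all that it offers.
- The arm moves only by the tool servo_tool, never from a script. Its argument "plan" is a list of rows, each a list of 4 numbers: the shift along the tool's x, y, z in cm, then the turn about the tool's z in rad. A call has 1 to 8 rows; each row is the pose to reach, as a shift and turn from the pose commanded when the call began, along the tool's axes at that moment; what a row does not reach only later rows make up. A row lasts 1/10 s, in which the tool goes at most 50 mm and 8.59 degrees, less where a joint would pass 70% of its speed; a pose out of reach is approached as far as the arm can. A call with a gripper value outside its range is refused whole. "grip" is the finger opening in cm, from 0 to 8.78, set as the call begins (left out, the last holds). The fingers move at their own pace and stop on an object; the grip force is fixed at half the most. Time passes only in rows, so rows that repeat a pose let the fingers close. It gives the time, the measured TCP pose, the force and the opening at its end, in the units of the state.
- env.get_state(): the state, without advancing time (a new reading comes with each control period).
- viewer.read_camera(name): name is "scene" or "top"; returns the picture (480x640x3 uint8, blue, green, red); there is no depth.
- viewer.camera_info(name): a dict with "intrinsics" (3x3 intrinsics, pixels), "R" (3x3) and "t" (3): a world point X has camera coordinates R X + t. Camera axes: x right, y down, z forward; pixel columns grow to the right and rows downward; lengths in m; the calibration is good to about 2 mm. A picture is of the moment at which its call begins. camera_info takes no time and is no camera call.
- env.finish_job(): hands the job in, once; it reports no verdict.
The state is a dict: "time_s": time; "joint_positions": joint angles; "qvel": joint speeds; "effort": joint torques, N m; "ee_pos": TCP position; "tcp_rot": TCP orientation; "force": force on the tool from outside, world axes, zero at the start; "wrist_torque": the same for the moment, N m; "opening": opening from 0.0 (shut) to 1.0 (fully open).
Only numpy, scipy, OpenCV 4.12 (cv2) and the standard library are available. Lean on these libraries where they do the work, as an engineer would, in place of code of your own. Each camera call takes 0.05 s, during which the arm holds its last target.

## Working session

There is one attempt and no reset: what is moved stays moved. The work goes in short steps, Python scripts to look and compute and a tool call to move; the robot and the scene stay as the last step left them, time stands still between calls to the robot, and variables do not carry over. Pictures are saved under pics/ and viewed, and the job is handed in when it is done.

Besides the shell and the picture viewer there is one more tool, called after "Request:" by a JSON object that holds its "method" and its "body". servo_tool: Moves the arm, as the interface text tells. Its arguments: {"type":"object","properties":{"plan":{"type":"array"},"grip":{"type":"number"}},"required":["plan"]}

```bash
ls; mkdir -p pics; python3 - <<'E'
from plant import env, viewer
import cv2
for n in("scene","top"):
    i=viewer.camera_info(n); print(n,i)
    cv2.imwrite(f"pics/{n}0.png",viewer.read_camera(n))
print(env.get_state(), env.tip_reach)
E
```

```text
pics
scene {'intrinsics': array([[480.74594173,   0.        , 321.1035674 ],
       [  0.        , 480.74594173, 245.36306023],
       [  0.        ,   0.        ,   1.        ]]), 'R': array([[-0.06844798,  0.9975923 , -0.01115737],
       [ 0.84834114,  0.05231483, -0.52685905],
       [-0.52500684, -0.04552769, -0.84987943]]), 't': array([-0.03262774, -0.45414725,  1.31981103])}
top {'intrinsics': array([[460.32693668,   0.        , 317.63238693],
       [  0.        , 460.32693668, 238.68130147],
       [  0.        ,   0.        ,   1.        ]]), 'R': array([[ 0.01027817, -0.99988618,  0.01104446],
       [-0.98727674, -0.01190002, -0.15856555],
       [ 0.15867893, -0.00927418, -0.98728668]]), 't': array([0.06613784, 0.54868129, 0.9708463 ])}
{'time_s': 0.1, 'joint_positions': array([-1.42313152e+00,  3.59447084e-01,  1.51129851e+00,  2.43507141e-05,
        1.27254240e+00, -1.15062473e-01]), 'qvel': array([-0.00083032, -0.00080795, -0.00345816,  0.00012406, -0.00321639,
        0.00132617]), 'effort': array([-1.57575728e-04, -5.16357315e+01, -2.71405828e+01,  6.76305592e-02,
        2.75342166e-02, -3.19559376e-05]), 'ee_pos': array([ 0.15575451, -0.57874551,  0.19989509]), 'tcp_rot': array([ 9.91384312e-01,  1.30982549e-01, -2.18416435e-06, -8.47747803e-04]), 'force': array([-0.1842637 , -0.27257548, -0.02174466]), 'wrist_torque': array([ 0.03621004, -0.0233867 , -0.03541658]), 'opening': 0.9969134766112789} 0.017
```

View pics/scene0.png

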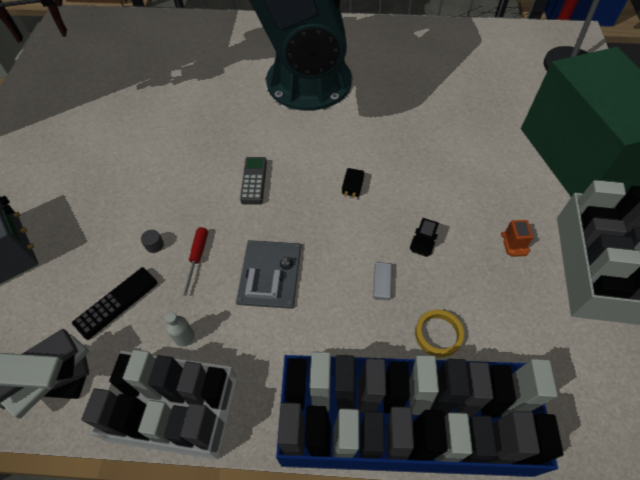

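View pics/top0.png

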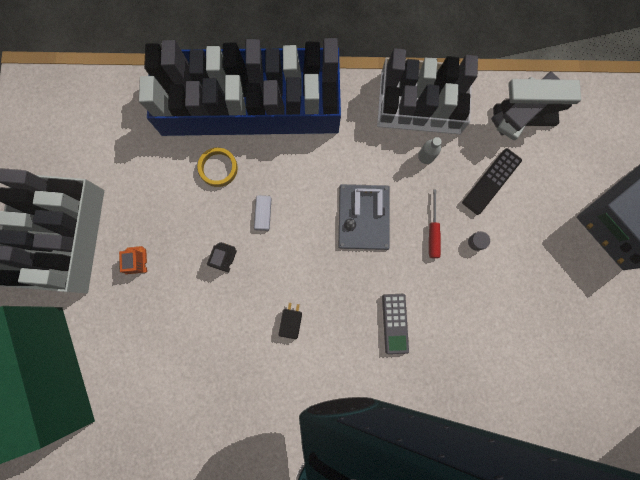

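Candidates for the pack are top (222,257), black with a foot; (290,323), black with brass prongs, which is the charger; and (133,260), orange, not meant. The only candidate for the cap is the round grey item at (479,241); the bottle at (430,150) is the spray. I'll enlarge these to confirm.

```bash
python3 - <<'E'
import cv2,numpy as np
t=cv2.imread("pics/top0.png");s=cv2.imread("pics/scene0.png")
def c(im,u,v,r=30,z=400): 
    k=cv2.resize(im[v-r:v+r,u-r:u+r],(z,z),interpolation=cv2.INTER_CUBIC); return cv2.convertScaleAbs(k,alpha=1.6,beta=20)
a=np.hstack([c(t,222,257,25,266),c(t,479,241,25,266),c(t,364,217,40,266)])
b=np.hstack([c(s,425,237,25,266),c(s,151,241,25,266),c(s,270,274,40,266)])
cv2.imwrite("pics/crop0.png",np.vstack([a,b]))
E
```

```text
(no output)
```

View pics/crop0.png

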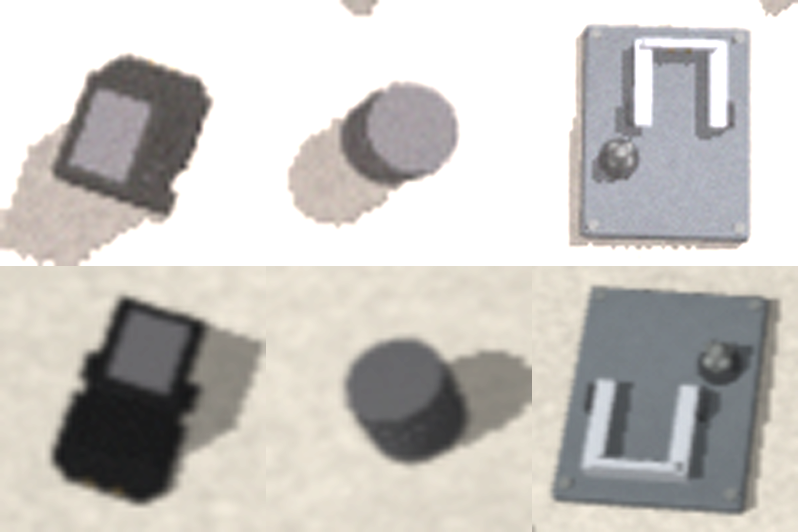

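The crops confirm it: the black pack has its foot and chamfered nose towards image-top in the top view, the cap is the plain grey cylinder, and the stud is on the dock's left (+y). Next I'll measure them.

```bash
cat > h.py <<'E'
import cv2,numpy as np
from plant import env,viewer
from scipy.spatial.transform import Rotation as Ro
def ray(n,uv):
    i=viewer.camera_info(n);R=i["R"];C=-R.T@i["t"]
    d=R.T@np.linalg.inv(i["intrinsics"])@np.array([uv[0],uv[1],1.]);return C,d
def onz(n,uv,z):
    C,d=ray(n,uv);return C+d*(z-C[2])/d[2]
def proj(n,X):
    i=viewer.camera_info(n);p=i["intrinsics"]@(i["R"]@np.asarray(X)+i["t"]);return p[:2]/p[2]
def tri(a,b):
    A=[];y=[]
    for n,uv in(("top",a),("scene",b)):
        C,d=ray(n,uv);d/=np.linalg.norm(d);P=np.eye(3)-np.outer(d,d);A.append(P);y.append(P@C)
    return np.linalg.lstsq(np.vstack(A),np.hstack(y),rcond=None)[0]
def blob(m,u,v,r):
    k=np.zeros_like(m);k[v-r:v+r,u-r:u+r]=m[v-r:v+r,u-r:u+r]
    c,_=cv2.findContours(k,cv2.RETR_EXTERNAL,cv2.CHAIN_APPROX_NONE);return max(c,key=cv2.contourArea)
E
python3 - <<'E'
from h import *
I={n:cv2.imread(f"pics/{n}0.png") for n in("top","scene")}
P={"top":dict(b=(222,257),c=(479,241),d=(364,217)),"scene":dict(b=(425,237),c=(151,241),d=(270,274))}
for n in I:
    im=I[n].astype(int); p=P[n]
    print(n,"px cap",im[p['c'][1]-3,p['c'][0]+2],"bg",im[p['c'][1]-25,p['c'][0]],"plate",im[p['d'][1]+12,p['d'][0]])
    # plate : bluish
    m=((im[...,0]-im[...,2])>3).astype(np.uint8)*255
    c=blob(m,*p['d'],45); r=cv2.minAreaRect(c); print("plate",r)
    ap=cv2.approxPolyDP(c,4,True)[:,0]; 
    for q in ap: print("  corner",q,onz(n,q,.012)[:2].round(4))
    # battery
    g=im.max(2)
    for nm in"bc":
        u,v=p[nm]; w=g[v-20:v+20,u-20:u+20]; 
        print(nm); print(w[::2,::2])
E
```

```text
top px cap [93 89 95] bg [155 163 173] plate [107 100 100]
plate ((363.5, 216.49998474121094), (62.99999237060547, 48.99999237060547), 90.0)
  corner [344 185] [0.6797 0.0122]
  corner [339 245] [0.539  0.0233]
  corner [388 248] [ 0.5335 -0.0879]
  corner [388 187] [ 0.6763 -0.0899]
b
[[172 174 179 180 179 173 177 183 180 183 179 178 180 178 176 180 174 179
  173 175]
 [179 175 183 180 174 180 181 187 180 181 174 175 181 172 187 181 174 174
  181 182]
 [183 177 184 182 174 178 176 181 181 179 180 180 176 177 181 182 177 173
  177 176]
 [176 179 187 184 173 180 179 184  90  58  70  95 171 172 177 178 178 180
  181 170]
 [182 174 178 174 169 177 103  59  46  44  52  47  41  70  95 170 176 171
  170 177]
 [178 181 176 178 177 174  47  45  46  45  42  46  48  46  47  46  70 172
  178 174]
 [175 175 174 179 179 103  51  86  74  49  46  46  47  45  45  48  49 169
  173 175]
 [180 172 181 185 183  51  82  93  93  94  89  75  49  42  43  43  49  87
  177 173]
 [178 177 175 184 150  46  89  90  92  94  92  91  49  43  43  48  47 160
  181 179]
 [177 177 171 140  59  49  92  92  93  91  92  6
[... 5604 characters left out ...]
  40  73
   75  74]
 [131 134 131 130 132 129  79  43  39  37  35  29  28  26  24  22  42  73
   74  76]
 [127 133 130 127 134 135 123  60  39  37  32  30  28  25  24  25  60  78
  105 123]
 [128 134 132 134 132 137 133 114  46  40  32  31  28  24  26  61  90 125
  132 131]
 [132 134 133 131 129 129 130 130 109  54  37  33  33  52 100 126 131 130
  130 131]
 [130 133 134 130 128 129 130 130 130 127 118 102 121 127 130 131 129 130
  128 127]
 [131 131 132 132 133 130 134 130 129 131 130 128 130 133 132 128 130 128
  126 127]
 [129 131 135 136 134 134 130 132 130 130 128 128 129 132 132 130 131 128
  126 127]
 [134 135 135 133 133 131 131 129 125 129 130 128 129 129 127 125 126 126
  124 123]]
```

```bash
cat >> h.py <<'E'
def up(n,u,v,r,f=8,name=None):
    im=cv2.imread(f"pics/{n}{name or 0}.png")[v-r:v+r,u-r:u+r]
    return cv2.resize(im,None,fx=f,fy=f,interpolation=cv2.INTER_CUBIC).astype(int),(lambda q:np.array([(q[0]+.5)/f-.5+u-r,(q[1]+.5)/f-.5+v-r]))
def con(m):
    m=m.astype(np.uint8)*255
    m=cv2.morphologyEx(m,cv2.MORPH_OPEN,np.ones((5,5),np.uint8))
    c,_=cv2.findContours(m,cv2.RETR_EXTERNAL,cv2.CHAIN_APPROX_NONE);return max(c,key=cv2.contourArea)[:,0]
def wrect(n,c,tf,z):
    W=np.array([onz(n,tf(q),z)[:2] for q in c])*1000
    r=cv2.minAreaRect(W.astype(np.float32));return np.round(r[0],1),np.round(r[1],1),round(r[2],1)
E
cat > m1.py <<'E'
from h import *
P={"top":dict(b=(222,257),c=(479,241),d=(364,217)),"scene":dict(b=(425,237),c=(151,241),d=(270,274))}
L={};Cc={}
for n in P:
    p=P[n]
    a,tf=up(n,*p['d'],45)
    m=con(a[...,0]-a[...,2]>-2); print(n,"plate",wrect(n,m,tf,.012))
    br=a.max(2); m=con(br>(150 if n=="top" else 110)) if 0 else None
    # rail: bright bluish
    m=con((a[...,2]>(150 if n=="top" else 100))&(a[...,0]-a[...,2]>-4)); print(" rail",wrect(n,m,tf,.024),wrect(n,m,tf,.027), "area",cv2.contourArea(m))
    a,tf=up(n,*p['b'],22); g=a.max(2)
    m=con((g>68)&(g<102)) if n=="top" else con((g>30)&(g<62))
    (x,y),_,an=cv2.minAreaRect(m); L[n]=tf((x,y)); print(" label",wrect(n,m,tf,.05),L[n])
    a,tf=up(n,*p['c'],22); g=a.max(2)
    m=con((g>72)&(g<102)) if n=="top" else con((g>46)&(g<70))
    W=np.array([onz(n,tf(q),.034)[:2] for q in m])*1000
    print(" cap",cv2.minEnclosingCircle(W.astype(np.float32)), W.mean(0), cv2.fitEllipse(W.astype(np.float32)))
    e=cv2.fitEllipse(m.astype(np.float32));Cc[n]=tf(e[0])
print("label tri",tri(L["top"],L["scene"]),"cap tri",tri(Cc["top"],Cc["scene"]))
E
python3 m1.py
```

```text
top plate (array([606.5, -33.5]), array([115.2, 149.7]), 89.2)Traceback (most recent call last):
  File "m1.py", line 10, in <module>
    m=con((a[...,2]>(150 if n=="top" else 100))&(a[...,0]-a[...,2]>-4)); print(" rail",wrect(n,m,tf,.024),wrect(n,m,tf,.027), "area",cv2.contourArea(m))
                                                                                                          ~~~~~^^^^^^^^^^^^^
  File "h.py", line 27, in wrect
    W=np.array([onz(n,tf(q),z)[:2] for q in c])*1000
                ~~~^^^^^^^^^^^
  File "h.py", line 8, in onz
    C,d=ray(n,uv);return C+d*(z-C[2])/d[2]
        ~~~^^^^^^
  File "h.py", line 5, in ray
    i=viewer.camera_info(n);R=i["R"];C=-R.T@i["t"]
ValueError: time passes only in moves, steps and waits
```

```bash
sed -i 's/^def ray/_I={n:viewer.camera_info(n) for n in("top","scene")}\ndef ray/; s/i=viewer.camera_info(n);/i=_I[n];/' h.py; python3 m1.py
```

```text
top plate (array([606.5, -33.5]), array([115.2, 149.7]), 89.2)
 rail (array([638.6, -45.9]), array([54.7, 59.7]), 89.9) (array([637.8, -45.6]), array([54.5, 59.5]), 89.9) area 7803.5
 label (array([504.2, 289.5]), array([24.6, 34.3]), 72.4) [217.34755516 256.90262032]
 cap ((550.809814453125, -291.1895446777344), 20.034069061279297) [ 551.48466433 -292.14500224] ((551.2333374023438, -292.27301025390625), (36.049442291259766, 37.66731643676758), 142.44189453125)
scene plate (array([610.9, -32.3]), array([116.1, 151.8]), 89.3)
 rail (array([639. , -41.8]), array([62. , 59.4]), 89.2) (array([640.5, -41.3]), array([61.8, 59.2]), 89.2) area 17752.5
 label (array([504.7, 289.5]), array([25. , 34.9]), 71.1) [427.49108505 227.5257597 ]
 cap ((555.4202270507812, -291.02362060546875), 20.532520294189453) [ 554.36853096 -291.59087831] ((553.8903198242188, -291.5187683105469), (35.498626708984375, 38.50923156738281), 67.56658935546875)
label tri [0.50428274 0.28968557 0.04918986] cap tri [ 0.55175922 -0.29348869  0.03025768]
```

```bash
cat > w.py <<'E'
# usage: w.py x y z(mm) yaw(deg): shift in tool axes (cm, rad) from measured pose
import sys,numpy as np
from plant import env
from scipy.spatial.transform import Rotation as Ro
s=env.get_state();R=Ro.from_quat(s["tcp_rot"]).as_matrix();p=s["ee_pos"]
cur=np.arctan2(R[1,0],R[0,0])
print("t",round(s["time_s"],2),"tcp mm",(p*1000).round(1),"yaw",np.degrees(cur).round(2),"tilt",np.degrees(np.arccos(-R[2,2])).round(2),"F",s["force"].round(1),"T",s["wrist_torque"].round(2),"open mm",round(s["opening"]*88,1),"j",s["joint_positions"].round(2))
a=[float(x) for x in sys.argv[1:]]
for i in range(0,len(a),4):
    x,y,z,yaw=a[i:i+4]
    d=R.T@(np.array([x,y,z])/1000-p); t=(cur-np.radians(yaw)+np.pi)%(2*np.pi)-np.pi
    print("shift cm",(d*100).round(2),"turn",round(t,3))
E
python3 w.py 450 -250 200 -18.2 504.4 289.6 150 -18.2
```

```text
t 0.1 tcp mm [ 155.8 -578.7  199.9] yaw 15.05 tilt 0.1 F [-0.2 -0.3 -0. ] T [ 0.04 -0.02 -0.04] open mm 87.7 j [-1.42  0.36  1.51  0.    1.27 -0.12]
shift cm [ 36.95 -24.1    0.04] turn 0.58
shift cm [ 56.22 -74.79   5.13] turn 0.58
```

Request:
{"method": "servo_tool", "body": {"plan": [[36.9,-24.1,0,0],[36.9,-24.1,0,0],[36.9,-24.1,0,0],[36.9,-24.1,0,0],[36.9,-24.1,0,0.15],[36.9,-24.1,0,0.3],[45,-40,0,0.45],[45,-45,0,0.58]], "grip": 8.78}}

```text
time_s: 0.9
ee_pos: [0.3856, -0.2783, 0.2005]
tcp_rot: [0.99, -0.142, 0.0, -0.0]
force: [0.9, -0.9, -0.1]
opening: 0.999
```

```bash
python3 w.py 504.4 289.6 150 -18.2
```

```text
t 0.9 tcp mm [ 385.6 -278.3  200.5] yaw -16.3 tilt 0.02 F [ 0.9 -0.9 -0.1] T [ 0.05 -0.02 -0.03] open mm 87.9 j [-0.77  0.18  1.77  0.    1.19  1.08]
shift cm [ -4.53 -57.84   5.06] turn 0.033
```

Request:
{"method": "servo_tool", "body": {"plan": [[2,-7,0,0.02],[2,-13,0,0.02],[1,-20,0,0.02],[0,-57.8,3,0.02],[-1,-57.8,3,0.02],[-2,-57.8,3,0.02],[-3,-57.8,3,0.02],[-4.5,-57.8,3,0.02]]}}

```text
time_s: 1.7
ee_pos: [0.4835, 0.1055, 0.1832]
tcp_rot: [0.989, -0.149, 0.0, -0.0]
force: [1.0, -0.7, 0.5]
opening: 1.0
```

Request:
{"method": "servo_tool", "body": {"plan": [[0,-15,0,0],[0,-20,0,0],[0,-20,0,0],[0,-20,0,0]]}}

```text
time_s: 2.1
ee_pos: [0.5422, 0.2966, 0.1831]
tcp_rot: [0.989, -0.149, -0.0, 0.0]
force: [1.2, -0.2, -0.0]
opening: 1.0
```

```bash
python3 w.py 504.4 289.6 150 -18.2 504.4 289.6 37 -18.2
```

```text
t 2.1 tcp mm [542.2 296.6 183.1] yaw -17.11 tilt 0.04 F [ 1.2 -0.2 -0. ] T [ 0.05 -0.01  0.01] open mm 88.0 j [ 0.39  0.4   1.49 -0.    1.25  2.26]
shift cm [-3.41  1.78  3.31] turn 0.019
shift cm [-3.4   1.77 14.61] turn 0.019
```

Request:
{"method": "servo_tool", "body": {"plan": [[-3.4,1.8,2,0.02],[-3.4,1.8,5,0.02],[-3.4,1.8,8,0.02],[-3.4,1.8,11,0.02],[-3.4,1.8,13,0.02],[-3.4,1.8,14.4,0.02],[-3.4,1.8,14.4,0.02]]}}

```text
time_s: 2.8
ee_pos: [0.5029, 0.2867, 0.0375]
tcp_rot: [0.987, -0.159, -0.002, 0.001]
force: [-0.4, 0.6, 0.5]
opening: 1.002
```

```bash
python3 w.py 504.4 289.6 37 -18.2; python3 - <<'E'
from h import *
a=viewer.read_camera("top");b=viewer.read_camera("scene")
cv2.imwrite("pics/top1.png",a);cv2.imwrite("pics/scene1.png",b)
z=lambda i,u,v,r:cv2.convertScaleAbs(cv2.resize(i[v-r:v+r,u-r:u+r],(400,400),interpolation=cv2.INTER_CUBIC),alpha=1.5,beta=10)
cv2.imwrite("pics/g1.png",np.hstack([z(a,222,257,60),z(b,425,237,60)]))
E
```

```text
t 2.8 tcp mm [502.9 286.7  37.5] yaw -18.28 tilt 0.23 F [-0.4  0.6  0.5] T [ 0.05  0.02 -0.01] open mm 88.2 j [0.4  0.52 1.71 0.   0.91 2.29]
shift cm [ 0.05 -0.32  0.05] turn -0.001
```

View pics/g1.png

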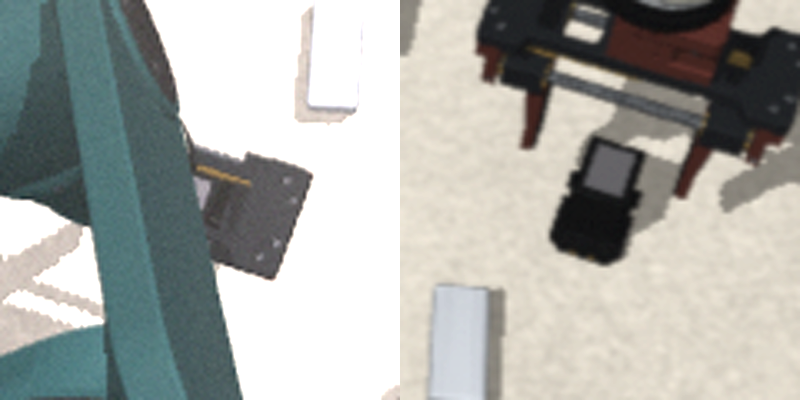

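The fingers straddle the body: tips at crop (528,145) and (685,195), label midway between at (610,165). Closing.

Request:
{"method": "servo_tool", "body": {"plan": [[0,-0.3,0,0],[0,-0.3,0,0],[0,-0.3,0,0],[0,-0.3,0,0],[0,-0.3,0,0],[0,-0.3,0,0]], "grip": 3}}

```text
time_s: 3.5
ee_pos: [0.5054, 0.2902, 0.0395]
tcp_rot: [0.987, -0.159, 0.0, -0.0]
force: [-0.6, 0.6, -0.4]
opening: 0.494
```

```bash
python3 w.py 504.4 289.6 37 -18.2
```

```text
t 3.5 tcp mm [505.4 290.2  39.5] yaw -18.28 tilt 0.01 F [-0.6  0.6 -0.4] T [-0.    0.03 -0.05] open mm 43.5 j [0.4  0.52 1.71 0.   0.91 2.29]
shift cm [-0.08  0.09  0.25] turn -0.001
```

Request:
{"method": "servo_tool", "body": {"plan": [[0,0,0.2,0],[0,0,0.2,0],[0,0,0.2,0],[0,0,0.2,0]]}}

```text
time_s: 3.9
ee_pos: [0.5054, 0.2902, 0.0374]
tcp_rot: [0.987, -0.159, -0.0, 0.0]
force: [0.3, 0.2, -0.7]
opening: 0.339
```

```bash
python3 w.py 504.4 289.6 37 -18.2
```

```text
t 3.9 tcp mm [505.4 290.2  37.4] yaw -18.28 tilt 0.01 F [ 0.3  0.2 -0.7] T [ 0.02 -0.01  0.01] open mm 29.8 j [0.4  0.52 1.71 0.   0.91 2.29]
shift cm [-0.08  0.08  0.04] turn -0.001
```

```bash
python3 - <<'E'
from h import *
a=viewer.read_camera("top");b=viewer.read_camera("scene")
cv2.imwrite("pics/top2.png",a);cv2.imwrite("pics/scene2.png",b)
z=lambda i,u,v,r:cv2.convertScaleAbs(cv2.resize(i[v-r:v+r,u-r:u+r],(500,500),interpolation=cv2.INTER_CUBIC),alpha=1.5,beta=10)
cv2.imwrite("pics/g2.png",z(b,425,230,40))
print(proj("scene",[.5054,.2902,.02]),proj("scene",[.5044,.2896,.05]))
E
```

```text
[425.32769334 235.62338968] [427.51319215 227.35332192]
```

View pics/g2.png

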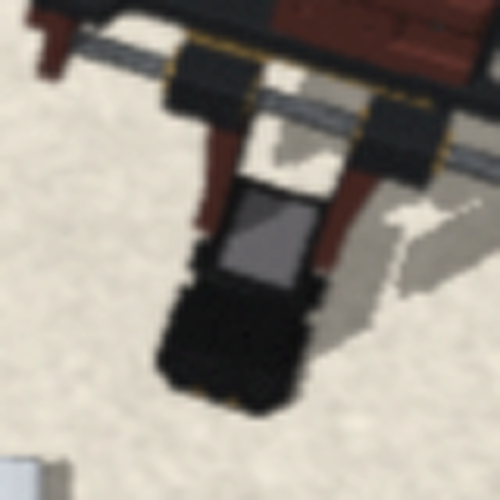

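Request:
{"method": "servo_tool", "body": {"plan": [[0,0,0,0],[0,0,0,0],[0,0,0,0]], "grip": 1.5}}

```text
time_s: 4.3
ee_pos: [0.5055, 0.2902, 0.0375]
tcp_rot: [0.987, -0.159, -0.0, -0.0]
force: [-0.1, -0.0, -0.2]
opening: 0.175
```

```bash
python3 w.py 504.4 289.6 37 -18.2
```

```text
t 4.3 tcp mm [505.5 290.2  37.5] yaw -18.27 tilt 0.01 F [-0.1 -0.  -0.2] T [0.03 0.04 0.02] open mm 15.4 j [0.4  0.52 1.71 0.   0.91 2.29]
shift cm [-0.08  0.09  0.05] turn -0.001
```

```bash
python3 - <<'E'
from h import *
b=viewer.read_camera("scene")
cv2.imwrite("pics/scene3.png",b)
z=lambda i,u,v,r:cv2.convertScaleAbs(cv2.resize(i[v-r:v+r,u-r:u+r],(500,500),interpolation=cv2.INTER_CUBIC),alpha=1.5,beta=10)
cv2.imwrite("pics/g3.png",z(b,425,230,40))
E
```

```text
(no output)
```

View pics/g3.png

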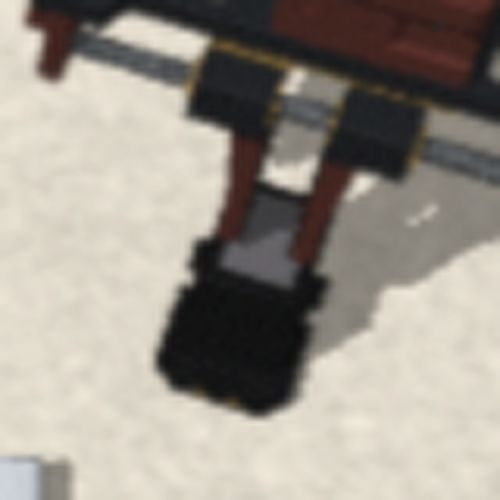

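```bash
python3 - <<'E'
from h import *
z=lambda i,u,v,r:cv2.convertScaleAbs(cv2.resize(i[v-r:v+r,u-r:u+r],(400,400),interpolation=cv2.INTER_NEAREST),alpha=1.8,beta=20)
I=[cv2.imread(f"pics/scene{k}.png") for k in range(4)]
cv2.imwrite("pics/g4.png",np.hstack([z(I[0],425,235,22),z(I[3],425,235,22)]))
for i in I: 
    g=i[225:265,395:450].max(2); m=(g<30); ys,xs=np.nonzero(m); print(m.sum(),xs.min()+395,xs.max()+395,ys.max()+225)
    g=i[245:265,395:450].max(2); m=(g<30); ys,xs=np.nonzero(m); print(m.sum(),xs.mean()+395,ys.mean()+245)
E
```

```text
472 410 437 255
187 422.1283422459893 248.88235294117646
458 411 449 255
185 422.1459459459459 248.87567567567567
467 411 437 255
185 422.1459459459459 248.87567567567567
445 411 436 255
185 422.1459459459459 248.87567567567567
```

View pics/g4.png

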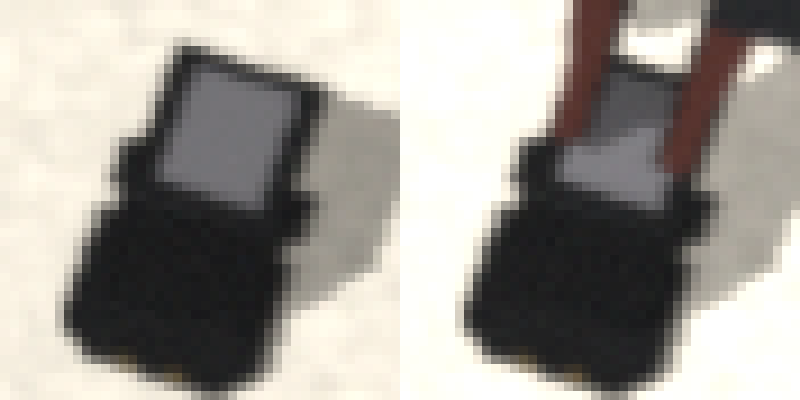

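Request:
{"method": "servo_tool", "body": {"plan": [[0,0,-1,0],[0,0,-2,0],[0,0,-2,0],[0,0,-2,0]]}}

```text
time_s: 4.75
ee_pos: [0.506, 0.2904, 0.0582]
tcp_rot: [0.987, -0.159, 0.001, -0.0]
force: [-0.7, -1.2, -0.4]
opening: 0.176
```

```bash
python3 w.py; python3 - <<'E'
from h import *
b=viewer.read_camera("scene");a=viewer.read_camera("top")
cv2.imwrite("pics/scene4.png",b);cv2.imwrite("pics/top4.png",a)
z=lambda i,u,v,r:cv2.convertScaleAbs(cv2.resize(i[v-r:v+r,u-r:u+r],(400,400),interpolation=cv2.INTER_NEAREST),alpha=1.8,beta=20)
cv2.imwrite("pics/g5.png",np.hstack([z(b,425,235,22),z(b,425,210,70)]))
E
```

```text
t 4.75 tcp mm [506.  290.4  58.2] yaw -18.27 tilt 0.09 F [-0.7 -1.2 -0.4] T [ 0.08  0.05 -0.02] open mm 15.5 j [0.4  0.5  1.69 0.   0.95 2.29]
```

View pics/g5.png

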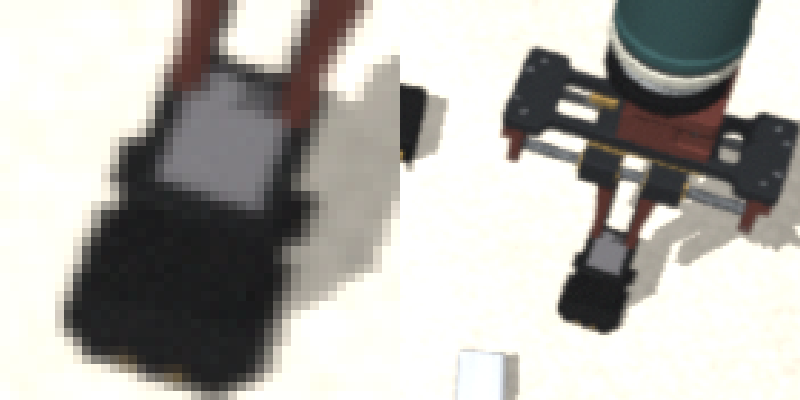

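View pics/top4.png

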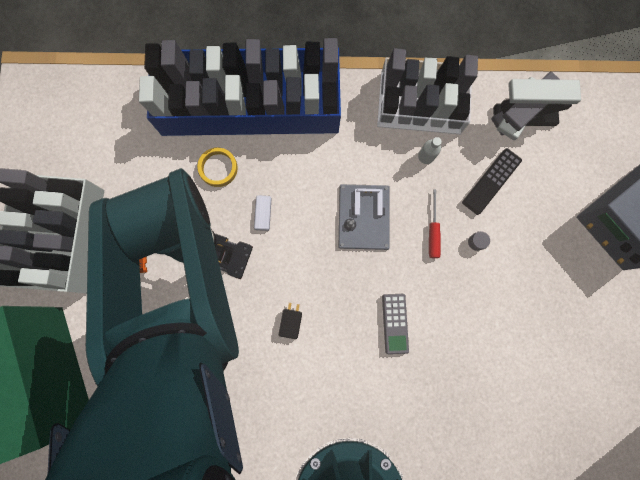

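View pics/scene4.png

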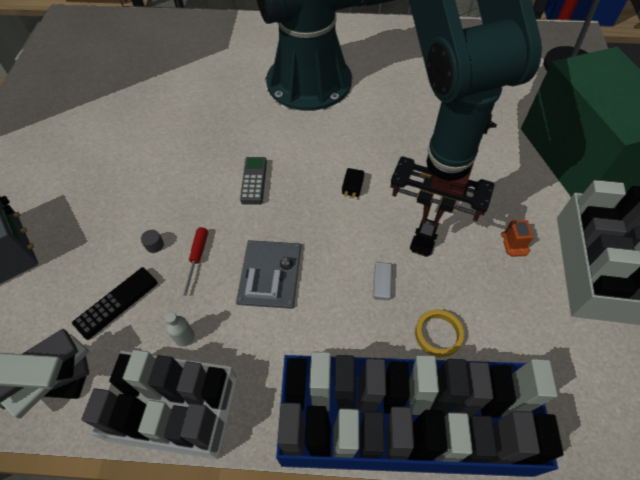

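```bash
python3 - <<'E'
from h import *
X=tri((237,258),(402.5,168));print(X,proj("top",X),proj("scene",X))
X=tri((237,258),(402.5,172));print(X,proj("top",X),proj("scene",X))
z=lambda i,u,v,r:cv2.convertScaleAbs(cv2.resize(i[v-r:v+r,u-r:u+r],(400,400),interpolation=cv2.INTER_CUBIC),alpha=1.8,beta=20)
cv2.imwrite("pics/g6.png",np.hstack([z(cv2.imread("pics/top4.png"),235,255,30),z(cv2.imread("pics/scene4.png"),425,205,50)]))
E
```

```text
[0.48398671 0.21904647 0.20781335] [237.87666885 258.0124106 ] [403.37361117 167.9350043 ]
[0.48511249 0.22048137 0.19810587] [237.96264277 258.0131293 ] [403.46207539 171.9294547 ]
```

View pics/g6.png

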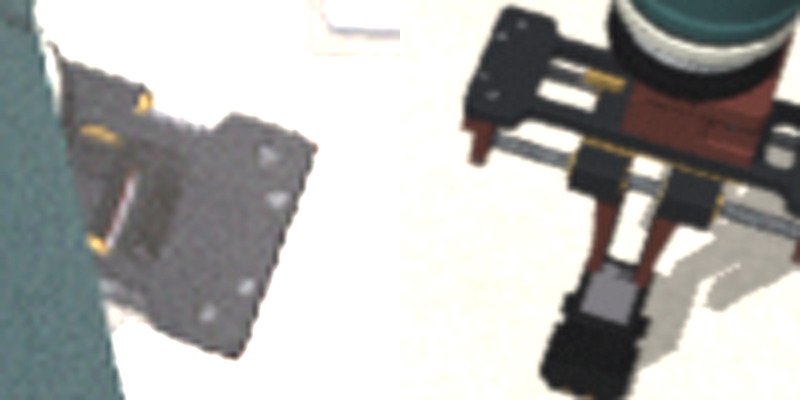

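```bash
python3 - <<'E'
from h import *
for z in(.04,.05,.06,.07,.08): print(z,onz("scene",(429.6,224.3),z).round(4), proj("scene",[.506,.2904,z]))
E
```

```text
0.04 [0.4895 0.2964 0.04  ] [427.0896987  230.67306791]
0.05 [0.4964 0.2943 0.05  ] [427.93813599 228.01122097]
0.06 [0.5034 0.2922 0.06  ] [428.80114118 225.30366942]
0.07 [0.5104 0.29   0.07  ] [429.6790927  222.54922593]
0.08 [0.5173 0.2879 0.08  ] [430.57238224 219.74666168]
```

The fingers are above the pack: the tips rose with the tool at scene (423,222)/(436,226). By the camera they sit about 25–30 mm higher than the TCP reading says. I'll touch the pack's top (z = 50 mm) gently to calibrate the offset.

Request:
{"method": "servo_tool", "body": {"plan": [[0,0,1,0],[0,0,1.9,0],[0,0,1.9,0],[0,0,2.1,0],[0,0,2.3,0],[0,0,2.3,0]]}}

```text
time_s: 5.45
ee_pos: [0.5054, 0.2902, 0.0342]
tcp_rot: [0.987, -0.159, -0.0, 0.0]
force: [0.1, -0.4, -0.5]
opening: 0.169
```

Request:
{"method": "servo_tool", "body": {"plan": [[0,0,0.1,0],[0,0,0.2,0],[0,0,0.2,0]]}}

```text
time_s: 5.75
ee_pos: [0.5054, 0.2902, 0.0325]
tcp_rot: [0.987, -0.159, -0.0, -0.0]
force: [-0.5, 0.3, 0.1]
opening: 0.177
```

Request:
{"method": "servo_tool", "body": {"plan": [[0,0,0.1,0],[0,0,0.2,0],[0,0,0.2,0]]}}

```text
time_s: 6.05
ee_pos: [0.5054, 0.2902, 0.0303]
tcp_rot: [0.987, -0.159, -0.0, 0.0]
force: [0.2, 0.3, -0.1]
opening: 0.169
```

```bash
cat > look.py <<'E'
import sys
from h import *
k=sys.argv[1]; u1,v1,r1,u2,v2,r2=map(int,sys.argv[2:8])
a=viewer.read_camera("top");b=viewer.read_camera("scene")
cv2.imwrite(f"pics/top{k}.png",a);cv2.imwrite(f"pics/scene{k}.png",b)
def z(i,u,v,r):
    u=min(max(u,r),640-r);v=min(max(v,r),480-r)
    return cv2.convertScaleAbs(cv2.resize(i[v-r:v+r,u-r:u+r],(400,400),interpolation=cv2.INTER_CUBIC),alpha=1.7,beta=15)
cv2.imwrite(f"pics/L{k}.png",np.hstack([z(a,u1,v1,r1),z(b,u2,v2,r2)]))
E
python3 look.py 7 222 257 40 425 232 25; python3 w.py
```

```text
t 6.15 tcp mm [505.4 290.2  30.4] yaw -18.28 tilt 0.01 F [-0.1 -0.2  0. ] T [ 0.1   0.03 -0.01] open mm 15.2 j [0.4  0.53 1.71 0.   0.89 2.29]
```

View pics/L7.png

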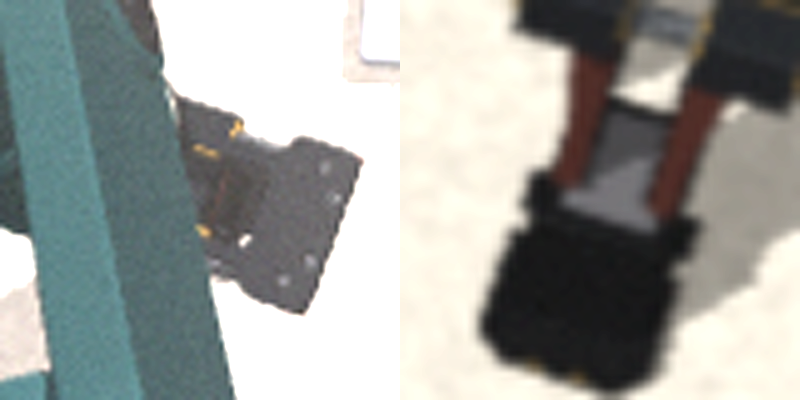

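Request:
{"method": "servo_tool", "body": {"plan": [[0,0,0.1,0],[0,0,0.2,0],[0,0,0.2,0]]}}

```text
time_s: 6.45
ee_pos: [0.5054, 0.2902, 0.0284]
tcp_rot: [0.987, -0.159, -0.0, -0.0]
force: [0.3, -1.1, -0.5]
opening: 0.172
```

Request:
{"method": "servo_tool", "body": {"plan": [[0,0,0.1,0],[0,0,0.2,0],[0,0,0.2,0]]}}

```text
time_s: 6.75
ee_pos: [0.5056, 0.2902, 0.0283]
tcp_rot: [0.987, -0.159, 0.0, -0.0]
force: [-4.2, -1.5, 16.7]
opening: 0.168
```

Request:
{"method": "servo_tool", "body": {"plan": [[0,0,0.1,0],[0,0,0.2,0],[0,0,0.2,0]]}}

```text
time_s: 7.05
ee_pos: [0.5056, 0.2902, 0.0282]
tcp_rot: [0.987, -0.159, 0.001, -0.0]
force: [-8.6, -4.0, 34.6]
opening: 0.167
```

Contact at reading z = 28.3 mm while the pack's top is at 50 mm, so the true fingertip height is the reading plus about 21.6 mm (z reading is low by ~38.6 mm). I'll lift, open and descend accordingly.

Request:
{"method": "servo_tool", "body": {"plan": [[0,0,-1,0],[0,0,-2,0],[0,0,-2,0],[0,0,-2,0],[0,0,-2,0],[0,0,-2,0],[0,0,-2,0]], "grip": 7.5}}

```text
time_s: 7.75
ee_pos: [0.5051, 0.2901, 0.0439]
tcp_rot: [0.987, -0.159, -0.0, 0.0]
force: [0.2, 0.5, 0.3]
opening: 0.769
```

```bash
python3 w.py 505 290 -1 -18.2;python3 look.py 8 222 257 40 425 232 40
```

```text
t 7.75 tcp mm [505.1 290.1  43.9] yaw -18.28 tilt 0.05 F [0.2 0.5 0.3] T [ 0.03  0.01 -0.03] open mm 67.7 j [0.4  0.51 1.7  0.   0.92 2.29]
shift cm [-0.01  0.01  4.49] turn -0.001
```

View pics/L8.png

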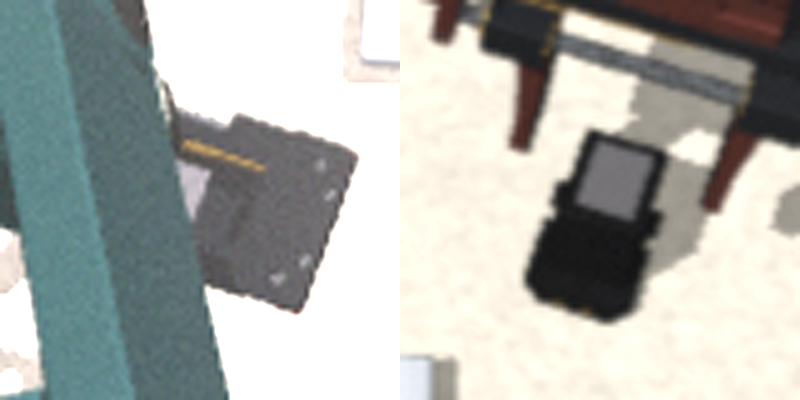

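Request:
{"method": "servo_tool", "body": {"plan": [[0,0,1.5,0],[0,0,3,0],[0,0,4,0],[0,0,4.5,0],[0,0,4.5,0]]}}

```text
time_s: 8.35
ee_pos: [0.5049, 0.29, -0.0012]
tcp_rot: [0.987, -0.159, -0.001, 0.0]
force: [-0.6, -0.2, 0.1]
opening: 0.853
```

Request:
{"method": "servo_tool", "body": {"plan": [[0,0,0,0],[0,0,0,0],[0,0,0,0],[0,0,0,0],[0,0,0,0],[0,0,0,0],[0,0,0,0]], "grip": 2.5}}

```text
time_s: 9.05
ee_pos: [0.5056, 0.2903, -0.0003]
tcp_rot: [0.987, -0.159, 0.0, -0.0]
force: [0.4, 0.2, 2.0]
opening: 0.41
```

```bash
python3 w.py 505 290 -1 -18.2;python3 look.py 9 222 257 40 425 232 30
```

```text
t 9.05 tcp mm [ 5.056e+02  2.903e+02 -3.000e-01] yaw -18.28 tilt 0.02 F [0.4 0.2 2. ] T [ 0.03  0.06 -0.06] open mm 36.0 j [0.4  0.58 1.73 0.   0.83 2.29]
shift cm [-0.05  0.05  0.07] turn -0.001
```

View pics/L9.png

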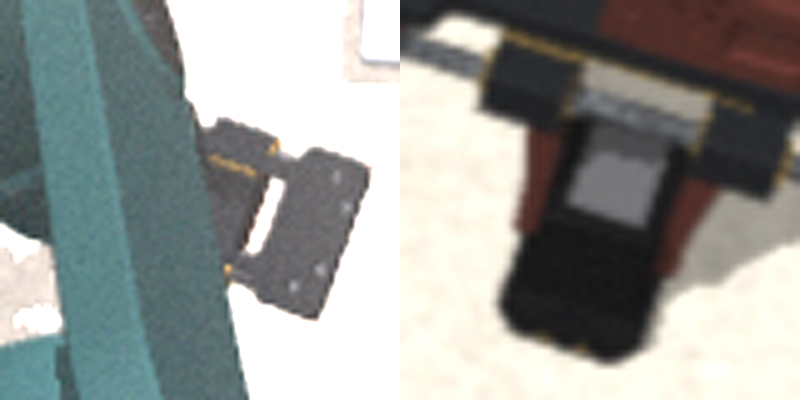

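Opening reads 36.0 mm, which is the body width, so the pack is gripped. Lifting and carrying it to above the apron.

Request:
{"method": "servo_tool", "body": {"plan": [[0,0,-2,0],[0,0,-5,0],[0,0,-7,0],[0,0,-7,0]]}}

```text
time_s: 9.55
ee_pos: [0.5072, 0.2909, 0.0716]
tcp_rot: [0.987, -0.159, 0.002, -0.001]
force: [0.6, -0.3, -3.3]
opening: 0.404
```

```bash
python3 w.py 555 -41 70 -0.6
```

```text
t 9.55 tcp mm [507.2 290.9  71.6] yaw -18.27 tilt 0.26 F [ 0.6 -0.3 -3.3] T [ 0.05 -0.03  0.01] open mm 35.5 j [0.4  0.48 1.68 0.   0.98 2.29]
shift cm [14.94 30.02  0.12] turn -0.308
```

Request:
{"method": "servo_tool", "body": {"plan": [[2,4,0,-0.05],[4,8.2,0,-0.1],[6,12.4,0,-0.15],[8,16.6,0,-0.2],[10,20.8,0,-0.26],[12,25,0,-0.308],[14,28.5,0,-0.308],[15,30,0,-0.308]]}}

```text
time_s: 10.35
ee_pos: [0.5534, -0.045, 0.0679]
tcp_rot: [1.0, -0.007, -0.001, 0.0]
force: [-0.0, 0.3, -3.4]
opening: 0.408
```

Request:
{"method": "servo_tool", "body": {"plan": [[0,0,0,0],[0,0,0,0],[0,0,0,0]]}}

```text
time_s: 10.65
ee_pos: [0.5527, -0.0402, 0.0687]
tcp_rot: [1.0, -0.005, -0.001, -0.0]
force: [-0.0, -0.2, -3.7]
opening: 0.412
```

```bash
python3 w.py 555 -41 70 -0.6;python3 look.py 10 364 217 50 270 260 50
```

```text
t 10.65 tcp mm [552.7 -40.2  68.7] yaw -0.57 tilt 0.12 F [-0.  -0.2 -3.7] T [ 0.07 -0.01  0.01] open mm 36.3 j [-0.2   0.45  1.75  0.    0.95  1.38]
shift cm [ 0.23  0.08 -0.13] turn 0.0
```

View pics/L10.png

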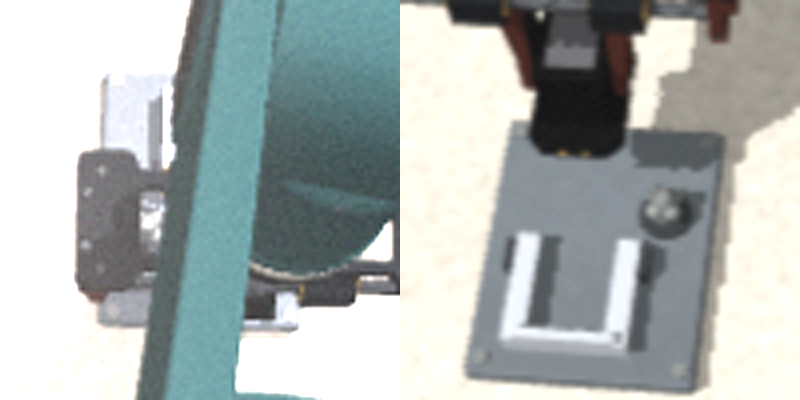

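The scene view shows the held pack above the apron, nose at crop (577,155) pointing to the rail, and the rail at crop (570,290). Lowering to just above the plate.

Request:
{"method": "servo_tool", "body": {"plan": [[0.5,0,1.5,0],[0.5,0,3,0],[0.5,0,4.2,0],[0.5,0,5.2,0],[0.5,0,5.2,0],[0.5,0,5.2,0]]}}

```text
time_s: 11.35
ee_pos: [0.5587, -0.0417, 0.0171]
tcp_rot: [1.0, -0.005, -0.0, -0.0]
force: [0.3, -0.3, -2.3]
opening: 0.41
```

```bash
python3 w.py 555 -41 70 -0.6;python3 look.py 11 364 217 50 270 265 32
```

```text
t 11.35 tcp mm [558.7 -41.7  17.1] yaw -0.62 tilt 0.04 F [ 0.3 -0.3 -2.3] T [-0.    0.01 -0.02] open mm 36.1 j [-0.2   0.53  1.77  0.    0.84  1.38]
shift cm [-0.37 -0.06 -5.29] turn -0.0
```

View pics/L11.png

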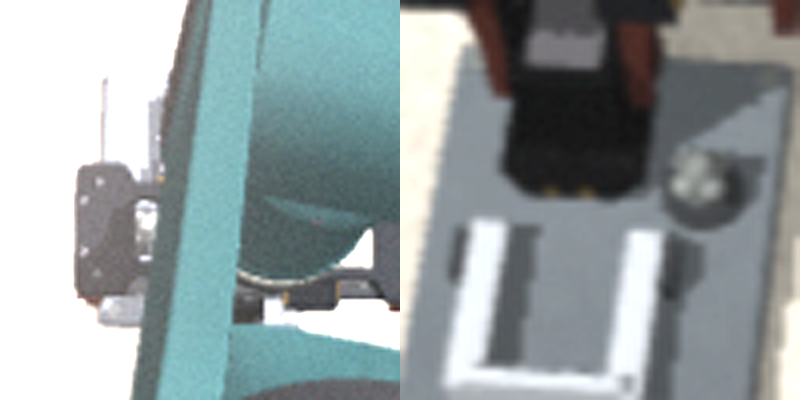

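```bash
cat > lat.py <<'E'
import sys
from h import *
k=sys.argv[1]
im=cv2.imread(f"pics/scene{k}.png").astype(int);g=im.max(2)
for v in range(255,266): print(v,g[v,250:292])
print()
for v in range(268,290,3): print(v,g[v,240:292])
E
python3 lat.py 11
```

```text
255 [82 81 82 80 60 19  8  6  7  6  6  6  7  5  6  6  6  6  5  7  4  5  5  3
  4  4  6 13 31 46 47 48 50 55 63 75 80 80 81 82 82 81]
256 [82 81 81 79 58 18  8  8  8  8  9  7  8  8  5  6  6  5  7  6  6  6  6  7
  6  6  8 18 35 47 48 49 61 72 67 71 77 76 77 78 77 78]
257 [81 82 81 73 46 15  9 11  9 10  9 10 11 10  8  7  6  9 10  9  8  9  9  8
  8  8 10 22 39 46 48 51 64 72 69 73 67 55 56 62 60 63]
258 [81 82 80 67 37 13 10 12 10  9 10 10 10 10  9  9  9  9 10  9 11 11 11 13
 11 11  8 24 41 48 49 57 67 73 81 85 79 59 45 46 47 48]
259 [81 82 80 66 35 12 11 10  8 10 10  8  9  9  9  8  7  8 10 11 10 10 10 11
 13 10 12 28 45 48 47 56 69 78 87 90 81 62 48 44 40 37]
260 [82 82 81 68 42 18  9 10 10 11 11  9  8 10  8  9  8  9  8  9  9 10  9  8
 10 11 12 29 45 47 42 44 63 79 88 87 75 60 48 41 30 29]
261 [81 81 81 79 67 42 19 11 11  9  8  9  8  9  8 10  9  9  8 10  8  9 10  9
  8  9 15 32 46 47 44 57 79 86 85 79 73 67 58 43 24 23]
262 [81 82 81 82 79 67 41 18 10  9 10 15 15 11  9 10 11 13 12  8  9  9  9  8
  8 16 24 39 51 51 46 67 96 97 83 74 79 86 79 55 30 22]
263 [82 81 81 81 82 79 67 43 25 17 1
[... 1391 characters left out ...]
 65  31  28  39  59  75  79  79  80  79  80  80  80]
283 [ 82  79  79  80  81  83 105 136 146 145 144 140 111  58  47  46  47  51
  66  78  79  81  80  80  80  79  79  79  79  79  79  85 114 143 146 145
 144 132  97  56  47  48  60  75  79  80  80  80  79  80  79  80]
286 [ 80  79  78  79  80  90 120 144 146 144 143 126  84  50  46  46  48  62
  77  79  79  79  79  79  79  80  79  80  79  80  81  97 126 145 146 145
 142 119  70  49  46  48  61  77  80  79  80  80  80  80  79  78]
289 [ 80  79  79  79  83 106 136 145 145 144 139 112  58  47  46  46  48  62
  78  80  80  79  79  80  80  80  79  80  80  79  84 112 142 146 144 144
 134 102  57  46  46  47  61  76  77  78  78  79  80  79  78  79]
```

```bash
python3 - <<'E'
from h import *
o=lambda u,v,z:(onz("scene",(u,v),z)*1000).round(1)[:2]
for v,l,r in((271,254.3,273.9),(277,252.9,272.9),(286,251.5,271.6),(289,250.8,271)):
    a,b=o(l,v,.024),o(r,v,.024);print("lip",v,a,b,(a+b)/2,(b-a)[1])
for v,l,r in((270,248.9,280),(280,246.7,278.7)):
    a,b=o(l,v,.024),o(r,v,.024);print("outer",v,a,b,(a+b)/2)
for v,l,r in((256,254.2,277.4),(258,253.8,277.3),(259,253.8,277.2)):
  for z in(.0174,.0234):
    a,b=o(l,v,z),o(r,v,z);print("pack",v,z,a,b,(a+b)/2,(b-a)[1])
E
```

```text
lip 271 [615.6 -61.2] [613.1 -21.3] [614.35 -41.25] 39.900000000000006
lip 277 [629.4 -62. ] [626.9 -21.6] [628.15 -41.8 ] 40.4
lip 286 [649.8 -61.9] [647.3 -21.8] [648.55 -41.85] 40.099999999999994
lip 289 [656.5 -62.3] [654.  -22.1] [655.25 -42.2 ] 40.199999999999996
outer 270 [613.9 -72.5] [610.   -9.1] [611.95 -40.8 ]
outer 280 [637.  -73.5] [633.   -9.1] [635.  -41.3]
pack 256 0.0174 [576.5 -67.8] [573.5 -19.3] [575.   -43.55] 48.5
pack 256 0.0234 [580.  -66.5] [577.  -18.4] [578.5  -42.45] 48.1
pack 258 0.0174 [581.4 -67.9] [578.4 -19. ] [579.9  -43.45] 48.900000000000006
pack 258 0.0234 [584.8 -66.7] [581.8 -18. ] [583.3  -42.35] 48.7
pack 259 0.0174 [583.8 -67.6] [580.8 -18.9] [582.3  -43.25] 48.699999999999996
pack 259 0.0234 [587.2 -66.3] [584.2 -17.9] [585.7 -42.1] 48.4
```

Pack centre at the nose is y ≈ -42.7 and the rail line there is y ≈ -40.7, so I shift +1.9 mm in world y and set it down.

Request:
{"method": "servo_tool", "body": {"plan": [[0,-0.19,0,0],[0,-0.19,0.2,0],[0,-0.19,0.4,0],[0,-0.19,0.5,0],[0,-0.19,0.5,0],[0,-0.19,0.5,0]]}}

```text
time_s: 12.05
ee_pos: [0.5588, -0.0399, 0.0124]
tcp_rot: [1.0, -0.005, -0.0, -0.0]
force: [0.1, 0.1, -3.6]
opening: 0.407
```

```bash
python3 w.py 632 -41 12 -0.7;python3 look.py 12 364 217 50 270 265 32; python3 lat.py 12 | head -11
```

```text
t 12.05 tcp mm [558.8 -39.9  12.4] yaw -0.63 tilt 0.01 F [ 0.1  0.1 -3.6] T [ 0.02 -0.    0.02] open mm 35.8 j [-0.19  0.54  1.78  0.    0.83  1.39]
shift cm [7.32 0.03 0.04] turn 0.001
255 [81 82 82 82 80 65 34 12  7  6  4  5  4  4  5  4  6  5  4  4  5  6  6  6
  5  4  4  4  9 29 46 49 52 55 53 63 77 79 81 81 81 81]
256 [81 81 82 83 81 63 27  9  7  7  5  5  5  6  5  5  5  5  3  4  6  6  7  5
  5  4  6  6 12 31 47 52 64 71 65 70 76 76 76 77 77 79]
257 [82 82 82 83 80 62 24 10  7  7  8  5  7  7  6  5  6  4  5  5  6  7  4  6
  5  4  5  7 14 33 48 58 72 74 68 73 69 55 55 61 61 63]
258 [82 82 82 82 78 58 20  9 10 10  8  8 10 10  8  8  9  8  8  6  7  7  8  9
  8  8  9 10 17 34 48 61 73 73 81 86 78 59 44 46 48 47]
259 [82 82 81 81 73 48 16 10 10 10 10  9 11 12 10 10  9  9  8  9  9 11 10 11
 12 10  9  9 22 39 47 59 72 78 87 90 80 63 48 45 40 37]
260 [82 82 82 81 74 50 17  9 10 12 11 10 10 10  9  9 10  8 10  9  9 10 10 11
```

Request:
{"method": "servo_tool", "body": {"plan": [[0.4,0,0.03,0],[0.8,0,0.03,0],[1.2,0,0.03,0],[1.6,0,0.03,0],[2,0,0.03,0],[2,0,0.03,0]]}}

```text
time_s: 12.75
ee_pos: [0.5798, -0.0402, 0.0122]
tcp_rot: [1.0, -0.005, 0.0, 0.0]
force: [0.4, -0.4, -3.4]
opening: 0.407
```

```bash
python3 w.py 626 -41 12 -0.7;python3 look.py 13 364 217 50 270 265 32
```

```text
t 12.75 tcp mm [579.8 -40.2  12.2] yaw -0.63 tilt 0.05 F [ 0.4 -0.4 -3.4] T [ 0.06  0.02 -0.04] open mm 35.8 j [-0.19  0.56  1.73  0.    0.85  1.39]
shift cm [4.62 0.03 0.02] turn 0.001
```

View pics/L13.png

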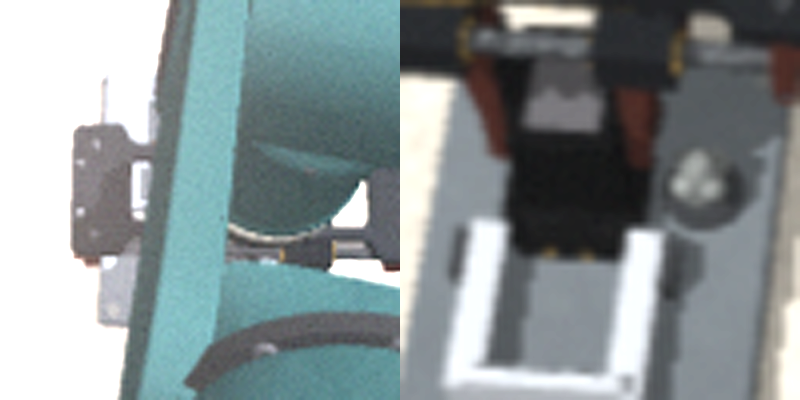

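The nose is between and under the lips at crop (570,250), centred, with no contact force. Pushing on.

Request:
{"method": "servo_tool", "body": {"plan": [[0.4,0,0,0],[0.8,0,0,0],[1.2,0,0,0],[1.5,0,0,0],[1.5,0,0,0]]}}

```text
time_s: 13.35
ee_pos: [0.5951, -0.0404, 0.0122]
tcp_rot: [1.0, -0.005, 0.001, 0.0]
force: [1.0, -0.3, -3.6]
opening: 0.404
```

Request:
{"method": "servo_tool", "body": {"plan": [[0.3,0,0,0],[0.6,0,0,0],[0.9,0,0,0],[1.2,0,0,0],[1.2,0,0,0]]}}

```text
time_s: 13.85
ee_pos: [0.607, -0.0405, 0.0123]
tcp_rot: [1.0, -0.006, 0.001, 0.0]
force: [1.5, -0.1, -3.9]
opening: 0.41
```

```bash
python3 w.py 626 -41 12 -0.7;python3 look.py 14 364 217 50 270 265 32
```

```text
t 13.85 tcp mm [607.  -40.5  12.3] yaw -0.63 tilt 0.09 F [ 1.5 -0.1 -3.9] T [ 0.04 -0.09  0.02] open mm 36.1 j [-0.18  0.59  1.67  0.    0.89  1.4 ]
shift cm [1.9  0.03 0.03] turn 0.001
```

View pics/L14.png

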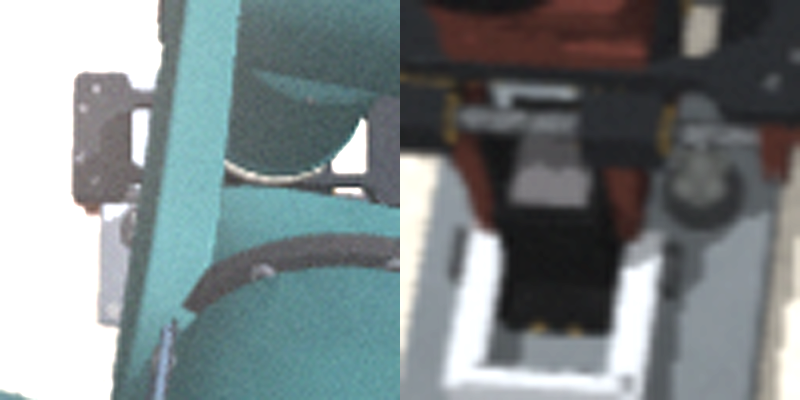

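Request:
{"method": "servo_tool", "body": {"plan": [[0.3,0,0,0],[0.6,0,0,0],[0.9,0,0,0],[1.2,0,0,0],[1.5,0,0,0],[1.5,0,0,0]]}}

```text
time_s: 14.55
ee_pos: [0.6225, -0.0407, 0.0124]
tcp_rot: [1.0, -0.006, 0.001, 0.0]
force: [1.7, 0.7, -3.1]
opening: 0.408
```

Request:
{"method": "servo_tool", "body": {"plan": [[0.1,0,0,0],[0.2,0,0,0],[0.3,0,0,0],[0.3,0,0,0]]}}

```text
time_s: 14.95
ee_pos: [0.6247, -0.0407, 0.0123]
tcp_rot: [1.0, -0.005, 0.001, 0.0]
force: [2.0, -0.0, -3.5]
opening: 0.411
```

```bash
python3 w.py 626 -41 12 -0.7;python3 look.py 15 364 217 50 270 265 32
```

```text
t 14.95 tcp mm [624.7 -40.7  12.3] yaw -0.63 tilt 0.08 F [ 2.  -0.  -3.5] T [ 0.01 -0.41  0.04] open mm 36.2 j [-0.18  0.6   1.62  0.    0.91  1.41]
shift cm [0.13 0.03 0.03] turn 0.001
```

View pics/L15.png

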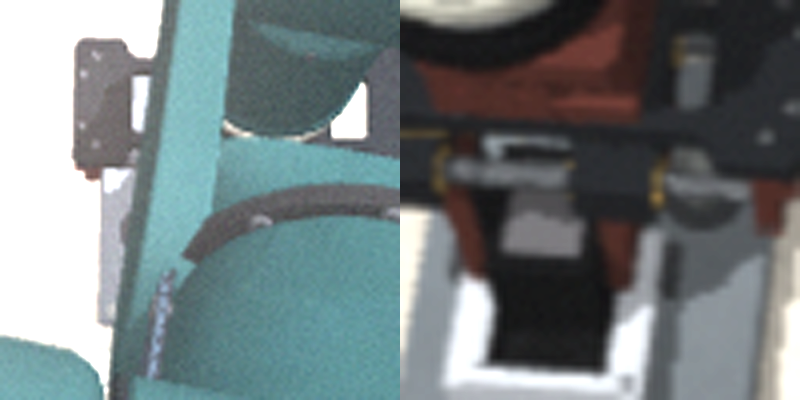

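Request:
{"method": "servo_tool", "body": {"plan": [[0.1,0,0,0],[0.2,0,0,0],[0.2,0,0,0]]}}

```text
time_s: 15.35
ee_pos: [0.626, -0.0407, 0.0121]
tcp_rot: [1.0, -0.006, 0.0, -0.0]
force: [2.1, -1.2, -3.2]
opening: 0.41
```

```bash
python3 w.py
```

```text
t 15.35 tcp mm [626.  -40.7  12.1] yaw -0.63 tilt 0.01 F [ 2.1 -1.2 -3.2] T [ 0.   -0.36 -0.01] open mm 36.1 j [-0.17  0.61  1.62  0.    0.92  1.41]
```

Request:
{"method": "servo_tool", "body": {"plan": [[0.1,0,0,0],[0.2,0,0,0],[0.2,0,0,0]]}}

```text
time_s: 15.65
ee_pos: [0.6272, -0.0405, 0.0119]
tcp_rot: [1.0, -0.005, -0.001, -0.0]
force: [0.6, -0.2, -2.8]
opening: 0.41
```

```bash
python3 w.py
```

```text
t 15.65 tcp mm [627.2 -40.5  11.9] yaw -0.63 tilt 0.08 F [ 0.6 -0.2 -2.8] T [-0.02  0.07 -0.04] open mm 36.1 j [-0.17  0.61  1.62  0.    0.92  1.41]
```

Request:
{"method": "servo_tool", "body": {"plan": [[0.1,0,0,0],[0.2,0,0,0],[0.2,0,0,0]]}}

```text
time_s: 15.95
ee_pos: [0.6275, -0.0405, 0.0118]
tcp_rot: [1.0, -0.005, -0.002, -0.0]
force: [-4.6, -0.5, 1.0]
opening: 0.409
```

```bash
python3 w.py;python3 look.py 16 364 217 50 270 265 32; python3 - <<'E'
import cv2
g=cv2.imread("pics/scene16.png").max(2)
for v in range(280,302): print(v,g[v,248:275])
E
```

```text
t 15.95 tcp mm [627.5 -40.5  11.8] yaw -0.62 tilt 0.25 F [-4.6 -0.5  1. ] T [-0.05  0.93 -0.03] open mm 36.0 j [-0.17  0.61  1.61 -0.    0.92  1.41]
280 [147 146 142 116  59  14   7   5   5   5   5   6   5   6   4   7   5   7
   6   5   6   6   4  10  24  38  45]
281 [149 150 148 128  74  20   6   5   6   6   5   5   6   6   6   7   5   5
   5   4   5   3   3  10  41  66  76]
282 [149 150 149 143 108  31   6   5   6   5   6   7   6   6   6   6   6   5
   6   6   5   5   3  13  53  84  88]
283 [150 150 149 144 109  33   5   6   5   6   7   5   4   5   5   5   5   6
   6   7   6   6   4  16  55  87  91]
284 [150 150 149 138  97  29   6   6   5   5   7   5   6   5   7   5   6   4
   5   5   7   4   5  20  60  96 107]
285 [150 150 149 136  91  25   6   6   6   6   6   5   6   7   6   5   5   6
   6   5   6   6   7  27  75 122 144]
286 [150 149 148 129  77  20   6   6   5   5   5   5   7   7   7   4   6   5
   6   6   6   5  12  52 110 146 151]
287 [151 150 147 120  57  14   4   6   8   8   7   7   7  11  11   8   6   8
   4   6   7   7  18  69 125 149 151]
288 [150 149 146 116  46  11   
[... 797 characters left out ...]
6 106 107 108 108 108 109 109 112 115 117 116 117 120
 125 128 132 133 133 133 129 116 104]
296 [101 101 102 102 102 101 102 103 103 103 104 103 105 105 104 104 105 106
 106 106 107 106 107 108 111 120 126]
297 [ 91  91  93  95  95  95  96  99  99  99  99 101 100 100 101 101 102 103
 103 103 102 103 103 103 104 105 106]
298 [ 83  83  83  84  84  83  83  85  84  85  87  87  87  89  91  92  93  95
  94  94  95  99  98  98  99  98 100]
299 [82 83 82 82 83 82 82 82 82 82 83 81 81 81 83 83 82 82 82 82 82 82 83 83
 82 84 87]
300 [82 81 82 82 82 82 81 81 81 82 81 81 81 81 82 82 81 81 81 81 81 80 80 81
 81 82 82]
301 [82 82 82 82 82 82 82 82 82 82 81 81 81 82 82 82 82 82 81 82 82 81 81 82
 82 81 82]
```

View pics/L16.png

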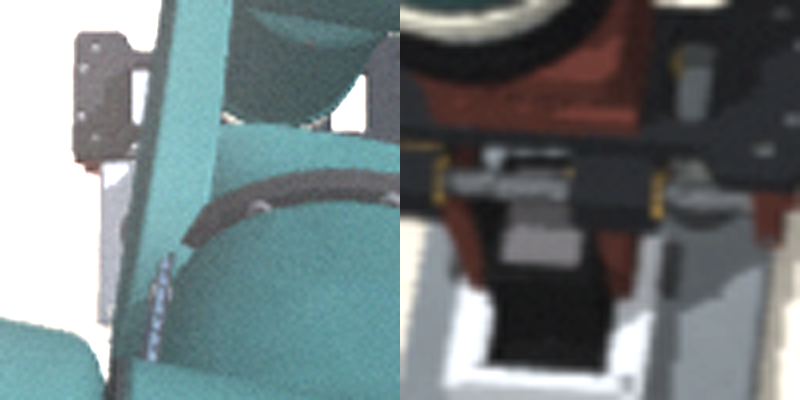

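Fx = -4.6 N with the nose flush at the stop and the torque flipped sign as it snapped in. Releasing and rising to check.

Request:
{"method": "servo_tool", "body": {"plan": [[0,0,0,0],[0,0,0,0],[0,0,0,0],[0,0,0,0]], "grip": 6}}

```text
time_s: 16.45
ee_pos: [0.6305, -0.0407, 0.0124]
tcp_rot: [1.0, -0.005, 0.001, 0.0]
force: [-0.2, 0.0, 0.1]
opening: 0.675
```

Request:
{"method": "servo_tool", "body": {"plan": [[0,0,-2,0],[0,0,-5,0],[0,0,-8,0],[-2,4,-10,0],[-4,8,-10,0],[-6,12,-10,0],[-7,16,-10,0],[-7,20,-10,0]], "grip": 8.7}}

```text
time_s: 17.25
ee_pos: [0.5559, -0.241, 0.1124]
tcp_rot: [1.0, -0.006, -0.0, -0.0]
force: [0.8, -0.1, 0.2]
opening: 0.988
```

```bash
python3 w.py 552.5 -292 100 0;python3 look.py 17 364 217 40 270 270 40
```

```text
t 17.25 tcp mm [ 555.9 -241.   112.4] yaw -0.64 tilt 0.05 F [ 0.8 -0.1  0.2] T [ 0.05  0.06 -0.04] open mm 86.9 j [-0.52  0.46  1.59  0.    1.09  1.06]
shift cm [-0.28  5.1   1.24] turn -0.011
```

View pics/L17.png

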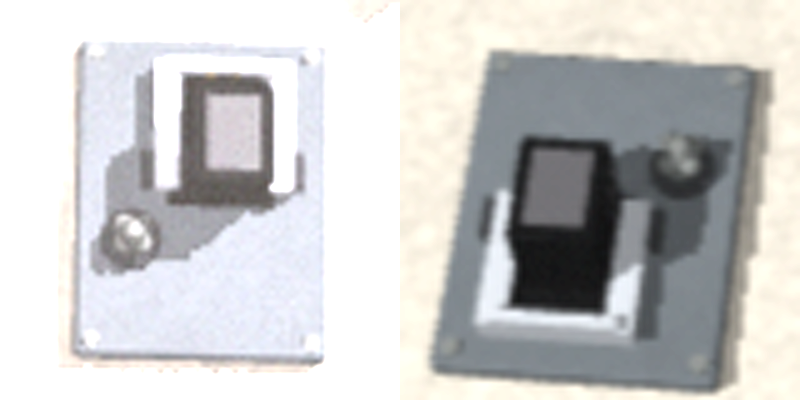

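View pics/top17.png

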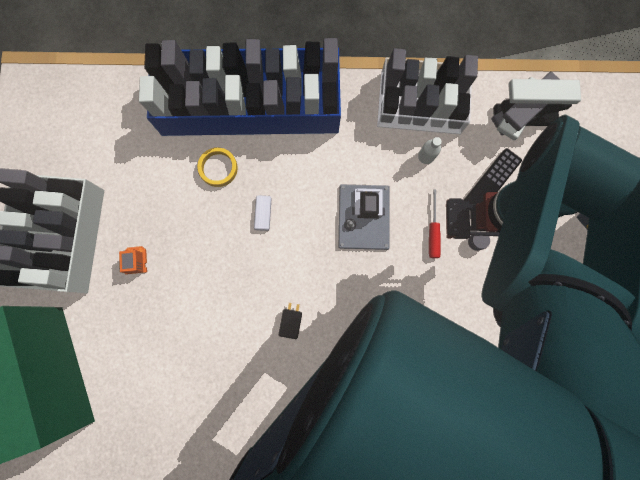

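The pack sits in the rail with its tail about 6 mm out of the mouth, at top (372,222), as expected for home. I'll check this numerically, and measure the stud.

```bash
python3 - <<'E'
from h import *
L={}
for n,(u,v) in {"top":(370,204),"scene":(264,259)}.items():
    a,tf=up(n,u,v,14,name=17); g=a.max(2)
    m=con((g>68)&(g<110)) if n=="top" else con((g>42)&(g<66))
    (x,y),_,an=cv2.minAreaRect(m);L[n]=tf((x,y));print(n,wrect(n,m,tf,.062),L[n])
X=tri(L["top"],L["scene"]);print("label",X)
for n,(u,v) in {"top":(349,223),"scene":(287,263)}.items():
    g=cv2.imread(f"pics/{n}17.png").max(2);print(n,u-10,v-9);print(g[v-9:v+10,u-10:u+11])
for z in(.015,.025,.035): print(z,proj("top",[.5866,-.0003,z]),proj("scene",[.5866,-.0003,z]))
E
```

```text
top (array([625.7, -42.1]), array([26.1, 36.2]), 89.4) [370.24999905 202.87499809]
scene (array([624.3, -41.3]), array([23.7, 29.8]), 89.8) [261.15560818 266.25815773]
label [ 0.62541789 -0.04151736  0.0634702 ]
top 339 214
[[ 96 132 142 137 139 137  99  97  94  92  94  95  93  73  67  83 122 129
  130 118 101]
 [ 98 129 138 138 137 136 103  91  93  92  92  93  99  90  90  94  98 100
   83  64  61]
 [ 96 135 137 139 134 138 100  95  92  95  91  96  97  95  94  95  96  96
   69  53  50]
 [101 133 143 135 135 137 107  97  92  90  92  96  96  95  94  94  97  97
   72  50  55]
 [ 97 134 141 139 137 137 101  92  95  91  85  83  88  95  94  96  94  95
   93  89  87]
 [102 134 140 138 135 139 101  83  74  84  76  71  67  74  82  93  94  93
   96  93  93]
 [100 131 138 143 138 138  97  73 107 134 129 101  82  84  90  83  93  94
   94  94  98]
 [103 135 141 139 140 130  89  72 111 114 109 136 137  89  86  73  83  90
   95  96  97]
 [105 137 139 139 139 100  70  75  89  88 114 150 147 127  85  73  70  89
   95  90  97]
 [102 140 140 137 139  81  67  66  79  85 115 146 150 128  98  70  64  90
 
[... 1570 characters left out ...]
21 22 25 32 37 39 36 30 23 22 24 32 46 62 74 74 63]
 [45 43 39 30 23 21 21 23 25 25 23 21 21 26 32 41 62 74 77 74 59]
 [44 44 43 39 30 22 20 20 20 20 20 20 20 25 37 59 74 77 76 71 57]
 [43 45 45 44 38 28 23 21 19 20 21 22 24 31 53 73 76 76 76 70 55]
 [47 51 51 47 44 41 34 27 25 26 26 31 36 44 58 74 76 76 76 70 54]
 [76 73 66 54 44 43 43 44 42 42 43 43 43 45 59 74 77 77 77 69 53]
 [82 79 70 49 37 38 42 44 44 44 44 44 44 47 59 74 75 76 75 67 54]
 [81 80 65 36 24 27 38 44 44 44 44 44 44 45 58 74 76 76 75 66 56]]
0.015 [349.50170285 224.27628384] [285.85941319 262.47899229]
0.025 [349.8533823  223.43708207] [285.50289359 260.0689703 ]
0.035 [350.21180776 222.58178253] [285.14020363 257.61723754]
```

Body centre is (625.5, -41.6), so the pack origin is at x ≈ 632.5, which is home. Next, the cap.

Request:
{"method": "servo_tool", "body": {"plan": [[-0.3,3,0,0],[-0.3,5,2,0],[-0.3,5.05,4,0],[-0.3,5.05,6,0],[-0.3,5.05,6.5,0],[-0.3,5.05,6.5,0]], "grip": 6.5}}

```text
time_s: 17.95
ee_pos: [0.5537, -0.2892, 0.0464]
tcp_rot: [1.0, -0.005, -0.001, -0.001]
force: [-0.3, -0.3, -0.8]
opening: 0.737
```

```bash
python3 w.py 552.3 -291 -12 -0.6;python3 look.py 18 470 235 40 151 235 40
```

```text
t 17.95 tcp mm [ 553.7 -289.2   46.4] yaw -0.6 tilt 0.12 F [-0.3 -0.3 -0.8] T [ 0.03  0.02 -0.04] open mm 64.9 j [-0.59  0.56  1.6   0.    0.98  0.99]
shift cm [-0.13  0.18  5.84] turn -0.0
```

View pics/L18.png

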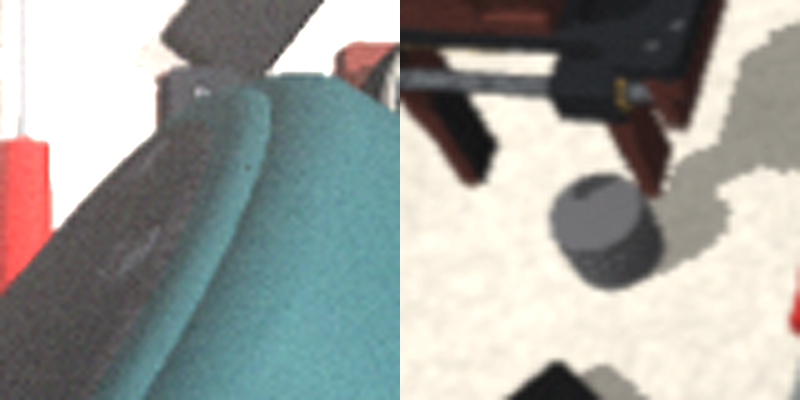

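```bash
python3 - <<'E'
from h import *
f=lambda p:((p-np.array([111,195]))*5+[400,0]).round(0)
for X in([.5525,-.292,.034],[.5537,-.2892,.068],[.5637,-.2892,.068]): print(X,f(proj("scene",X)))
E
```

```text
[0.5525, -0.292, 0.034] [592. 208.]
[0.5537, -0.2892, 0.068] [572. 165.]
[0.5637, -0.2892, 0.068] [566. 186.]
```

Request:
{"method": "servo_tool", "body": {"plan": [[0,0.15,1.5,0],[0,0.15,3,0],[0,0.15,4.5,0],[0,0.15,5.6,0],[0,0.15,5.8,0],[0,0.15,5.8,0]]}}

```text
time_s: 18.65
ee_pos: [0.5536, -0.2915, -0.0118]
tcp_rot: [1.0, -0.006, -0.001, -0.0]
force: [0.8, 0.4, -0.4]
opening: 0.739
```

Request:
{"method": "servo_tool", "body": {"plan": [[0,0,0,0],[0,0,0,0],[0,0,0,0],[0,0,0,0],[0,0,0,0],[0,0,0,0]], "grip": 2.5}}

```text
time_s: 19.25
ee_pos: [0.5544, -0.2921, -0.0104]
tcp_rot: [1.0, -0.005, 0.0, 0.0]
force: [-1.0, -0.1, 4.0]
opening: 0.449
```

```bash
python3 w.py 553 -291 -12 -0.6;python3 look.py 19 470 235 40 151 235 40
```

```text
t 19.25 tcp mm [ 554.4 -292.1  -10.4] yaw -0.63 tilt 0.05 F [-1.  -0.1  4. ] T [ 0.12  0.08 -0.01] open mm 39.5 j [-0.6   0.64  1.63  0.    0.87  0.99]
shift cm [-0.14 -0.1   0.16] turn -0.001
```

View pics/L19.png

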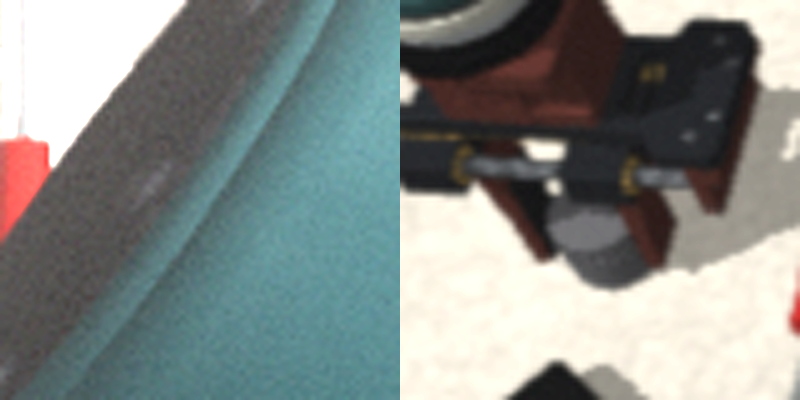

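Opening is 39.5 mm, the cap's diameter, so it is gripped. Lifting and carrying it to above the stud.

Request:
{"method": "servo_tool", "body": {"plan": [[0,0,-2,0],[0,0,-5,0],[0,0,-8,0],[0,0,-8,0]]}}

```text
time_s: 19.75
ee_pos: [0.5567, -0.2935, 0.0728]
tcp_rot: [1.0, -0.005, 0.003, 0.002]
force: [0.6, -1.0, -0.3]
opening: 0.451
```

```bash
python3 w.py 587.5 0.5 70 -0.6
```

```text
t 19.75 tcp mm [ 556.7 -293.5   72.8] yaw -0.63 tilt 0.39 F [ 0.6 -1.  -0.3] T [-0.01 -0.09  0.  ] open mm 39.7 j [-0.6   0.53  1.58  0.    1.03  0.99]
shift cm [  2.76 -29.44   0.19] turn -0.0
```

Request:
{"method": "servo_tool", "body": {"plan": [[0.5,-4,0,0],[1,-8.5,0,0],[1.5,-13,0,0],[2,-17.5,0,0],[2.5,-22,0,0],[2.8,-26,0,0],[2.9,-29.3,0,0],[2.9,-29.3,0,0]]}}

```text
time_s: 20.55
ee_pos: [0.585, 0.0049, 0.0678]
tcp_rot: [1.0, -0.004, -0.001, -0.001]
force: [0.0, -1.2, -0.4]
opening: 0.447
```

Request:
{"method": "servo_tool", "body": {"plan": [[0,0,1,0],[0,0,2,0],[0,0,2,0],[0,0,2,0]]}}

```text
time_s: 20.95
ee_pos: [0.5856, -0.0003, 0.0482]
tcp_rot: [1.0, -0.006, -0.001, -0.0]
force: [0.6, 0.6, -0.5]
opening: 0.45
```

```bash
python3 w.py 587.5 0.5 50 -0.6; python3 look.py 20 364 217 40 280 255 40
```

```text
t 20.95 tcp mm [ 5.856e+02 -3.000e-01  4.820e+01] yaw -0.73 tilt 0.1 F [ 0.6  0.6 -0.5] T [-0.02 -0.02  0.03] open mm 39.6 j [-0.12  0.51  1.69  0.    0.94  1.47]
shift cm [ 0.19 -0.08 -0.18] turn -0.002
```

View pics/L20.png

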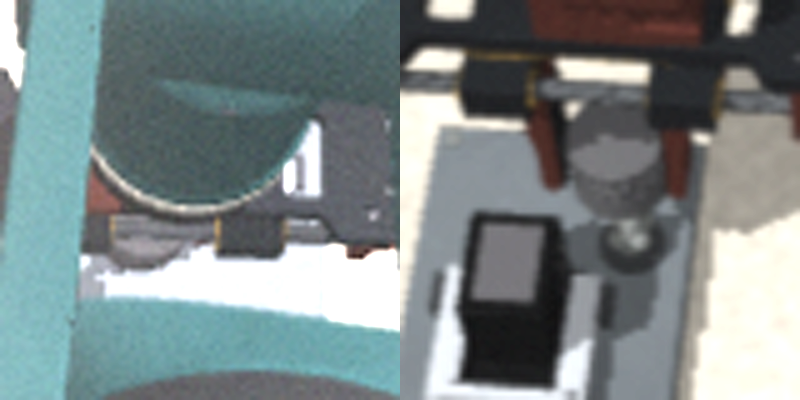

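```bash
python3 - <<'E'
from h import *
im=cv2.imread("pics/scene20.png").astype(int);g=im.max(2)
for v in range(240,262): print(v,g[v,268:300])
for X in([.5856,-.0003,.0586],[.5856,-.0003,.0926],[.587,0,.035],[.587,0,.015],[.587,.014,.015],[.601,0,.015]):print(X,proj("scene",X))
E
```

```text
240 [36 31 19  6  9 23 35 37 37 37 37 38 38 38 38 38 38 38 38 37 36 31 21 17
 14 15 17 15 15 18 26 29]
241 [37 32 22  8  9 25 36 37 38 37 38 41 43 44 41 39 38 39 39 38 38 37 35 28
 24 30 29 29 29 34 59 78]
242 [ 36  34  25   9  13  26  36  38  37  38  39  50  61  62  55  45  44  44
  44  44  42  38  39  35  30  35  36  36  35  39  82 126]
243 [36 35 28 12 14 27 36 39 41 44 45 53 63 65 63 62 62 62 62 62 55 47 50 47
 33 35 36 37 35 32 56 93]
244 [37 37 30 17 14 28 40 46 53 62 63 64 64 64 64 64 64 65 64 64 64 62 62 52
 34 35 36 37 34 28 34 50]
245 [38 36 30 18 15 33 53 62 64 66 65 64 65 64 65 64 65 65 65 64 65 65 62 50
 29 31 36 36 32 25 31 44]
246 [39 36 32 21 14 36 57 64 64 66 66 66 65 65 65 65 64 65 65 64 65 64 59 43
 27 31 36 36 32 26 30 42]
247 [40 38 34 24 13 27 49 60 65 65 66 65 65 65 65 64 64 65 65 65 63 60 51 36
 28 29 36 36 31 25 33 44]
248 [44 37 35 27 14 25 43 54 62 65 66 65 65 65 65 65 65 64 64 63 59 47 36 32
 28 27 35 37 31 27 33 44]
249 [48 38 36 29 18 31 48 45 50 61 65 64 64 65 65 65 63 62 60 56 45 37 36 31
 27 28 36 37 34 30 35 43]
250 [50 38 36 31 20 27 42 41 45 50 52 
[... 793 characters left out ...]
 29 34 49 68 81 82 82 81 78 68 59 57 55 48 47 48 49 50 46 40 43 45 48
 51 51 51 49 50 51 44 59]
259 [18 12 13 28 59 80 81 77 75 66 53 60 69 65 56 59 72 81 78 60 48 45 40 37
 45 47 47 49 61 65 49 62]
260 [36 13 11 18 50 74 68 55 52 50 49 48 44 35 36 48 71 84 75 60 49 41 31 29
 38 46 48 52 67 72 59 64]
261 [46 15  7  9 31 48 50 49 48 49 48 44 35 31 40 47 63 78 72 66 58 42 25 23
 31 43 49 62 78 74 57 64]
[0.5856, -0.0003, 0.0586] [284.31312994 251.23227752]
[0.5856, -0.0003, 0.0926] [282.97920227 242.19054061]
[0.587, 0, 0.035] [285.26513714 257.79385724]
[0.587, 0, 0.015] [285.9823818  262.65369513]
[0.587, 0.014, 0.015] [292.68598942 263.01745586]
[0.601, 0, 0.015] [285.25741472 268.54033266]
```

Request:
{"method": "servo_tool", "body": {"plan": [[0.31,-0.1,0.5,0],[0.31,-0.1,1,0],[0.31,-0.1,1.5,0],[0.31,-0.1,1.9,0],[0.31,-0.1,1.9,0],[0.31,-0.1,1.9,0]]}}

```text
time_s: 21.65
ee_pos: [0.5892, 0.0019, 0.0299]
tcp_rot: [1.0, -0.005, -0.0, -0.0]
force: [-0.6, 0.2, -1.1]
opening: 0.45
```

```bash
python3 w.py 588.7 0.5 20 -0.6; python3 look.py 21 364 217 40 280 255 30
```

```text
t 21.65 tcp mm [589.2   1.9  29.9] yaw -0.62 tilt 0.03 F [-0.6  0.2 -1.1] T [ 0.04  0.07 -0.04] open mm 39.6 j [-0.11  0.54  1.7   0.    0.9   1.47]
shift cm [-0.05  0.14  0.99] turn -0.0
```

View pics/L21.png

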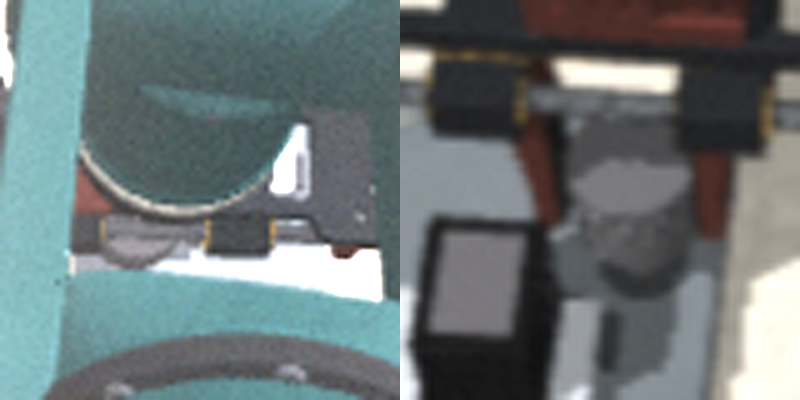

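Request:
{"method": "servo_tool", "body": {"plan": [[-0.05,0.08,0.3,0],[-0.05,0.08,0.6,0],[-0.05,0.08,0.9,0],[-0.05,0.08,0.9,0],[-0.05,0.08,0.9,0]]}}

```text
time_s: 22.25
ee_pos: [0.5888, 0.001, 0.021]
tcp_rot: [1.0, -0.005, -0.0, -0.0]
force: [0.3, 0.6, -0.9]
opening: 0.453
```

```bash
python3 w.py 588.7 0.5 5 -0.6
```

```text
t 22.25 tcp mm [588.8   1.   21. ] yaw -0.63 tilt 0.02 F [ 0.3  0.6 -0.9] T [-0.01 -0.01  0.03] open mm 39.9 j [-0.12  0.55  1.71  0.    0.88  1.47]
shift cm [-0.    0.05  1.6 ] turn -0.001
```

Request:
{"method": "servo_tool", "body": {"plan": [[0,0,0.1,0],[0,0,0.2,0],[0,0,0.2,0]]}}

```text
time_s: 22.55
ee_pos: [0.5889, 0.001, 0.019]
tcp_rot: [1.0, -0.005, -0.0, -0.0]
force: [-0.3, 0.7, -1.1]
opening: 0.447
```

```bash
python3 w.py 588.7 0.5 5 -0.6; python3 look.py 22 364 217 40 280 255 30
```

```text
t 22.55 tcp mm [588.9   1.   19. ] yaw -0.63 tilt 0.01 F [-0.3  0.7 -1.1] T [-0.06 -0.02 -0.05] open mm 39.4 j [-0.12  0.56  1.71  0.    0.88  1.47]
shift cm [-0.02  0.05  1.4 ] turn -0.0
```

View pics/L22.png

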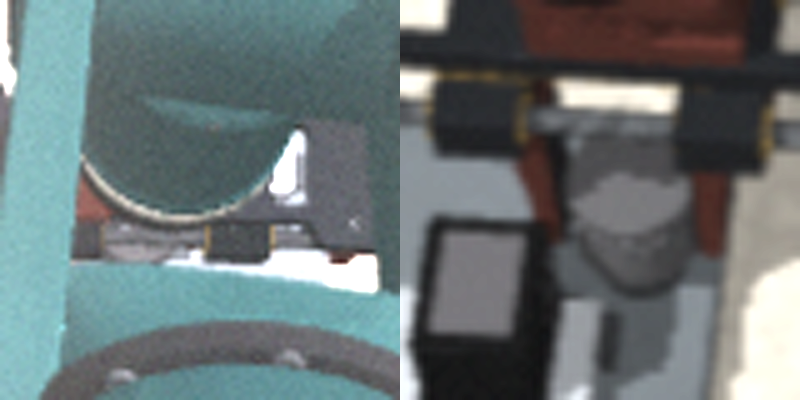

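Request:
{"method": "servo_tool", "body": {"plan": [[0,0,0.1,0],[0,0,0.2,0],[0,0,0.3,0],[0,0,0.3,0]]}}

```text
time_s: 23.05
ee_pos: [0.5898, 0.0009, 0.0169]
tcp_rot: [1.0, -0.005, 0.001, 0.0]
force: [0.5, -0.3, 4.1]
opening: 0.447
```

```bash
python3 w.py 588.7 0.5 5 -0.6
```

```text
t 23.05 tcp mm [589.8   0.9  16.9] yaw -0.63 tilt 0.11 F [ 0.5 -0.3  4.1] T [-0.    0.02  0.05] open mm 39.3 j [-0.12  0.56  1.71  0.    0.87  1.47]
shift cm [-0.12  0.04  1.19] turn -0.001
```

Catching on the balls (Fz 4 N, almost no side force). Pressing on.

Request:
{"method": "servo_tool", "body": {"plan": [[0,0,0.1,0],[0,0,0.2,0],[0,0,0.3,0],[0,0,0.3,0]]}}

```text
time_s: 23.45
ee_pos: [0.589, 0.001, 0.0129]
tcp_rot: [1.0, -0.005, 0.0, -0.0]
force: [0.8, 0.2, 0.6]
opening: 0.451
```

Request:
{"method": "servo_tool", "body": {"plan": [[0,0,0.1,0],[0,0,0.2,0],[0,0,0.3,0],[0,0,0.3,0]]}}

```text
time_s: 23.85
ee_pos: [0.5887, 0.001, 0.0097]
tcp_rot: [1.0, -0.005, -0.0, -0.0]
force: [0.9, 0.4, -2.1]
opening: 0.448
```

```bash
python3 w.py 588.7 0.5 5 -0.6; python3 look.py 23 364 217 40 280 255 30
```

```text
t 23.85 tcp mm [588.7   1.    9.7] yaw -0.63 tilt 0.02 F [ 0.9  0.4 -2.1] T [ 0.02 -0.32  0.04] open mm 39.4 j [-0.12  0.57  1.71  0.    0.86  1.47]
shift cm [-0.    0.05  0.47] turn -0.001
```

View pics/L23.png

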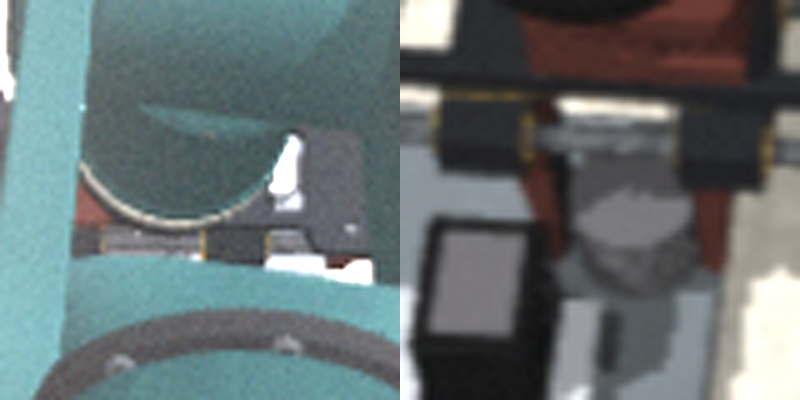

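Request:
{"method": "servo_tool", "body": {"plan": [[0,0,0.1,0],[0,0,0.2,0],[0,0,0.3,0],[0,0,0.4,0],[0,0,0.5,0],[0,0,0.5,0]]}}

```text
time_s: 24.55
ee_pos: [0.5884, 0.0011, 0.005]
tcp_rot: [1.0, -0.006, -0.0, -0.0]
force: [0.7, 0.3, -0.6]
opening: 0.446
```

```bash
python3 w.py 588.7 0.5 4.6 -0.6
```

```text
t 24.55 tcp mm [588.4   1.1   5. ] yaw -0.63 tilt 0.05 F [ 0.7  0.3 -0.6] T [ 0.04 -0.01  0.01] open mm 39.2 j [-0.12  0.58  1.72  0.    0.85  1.47]
shift cm [0.03 0.06 0.04] turn -0.001
```

Request:
{"method": "servo_tool", "body": {"plan": [[0,0,0.1,0],[0,0,0.15,0],[0,0,0.15,0]]}}

```text
time_s: 24.85
ee_pos: [0.5887, 0.0011, 0.0046]
tcp_rot: [1.0, -0.005, 0.0, -0.0]
force: [-2.7, 1.0, 8.6]
opening: 0.445
```

```bash
python3 w.py 588.7 0.5 4.6 -0.6; python3 look.py 24 364 217 40 280 255 30
```

```text
t 24.85 tcp mm [588.7   1.1   4.6] yaw -0.62 tilt 0.01 F [-2.7  1.   8.6] T [ 0.06  0.42 -0.02] open mm 39.2 j [-0.12  0.58  1.72  0.    0.85  1.47]
shift cm [-0.    0.06 -0.  ] turn -0.0
```

View pics/L24.png

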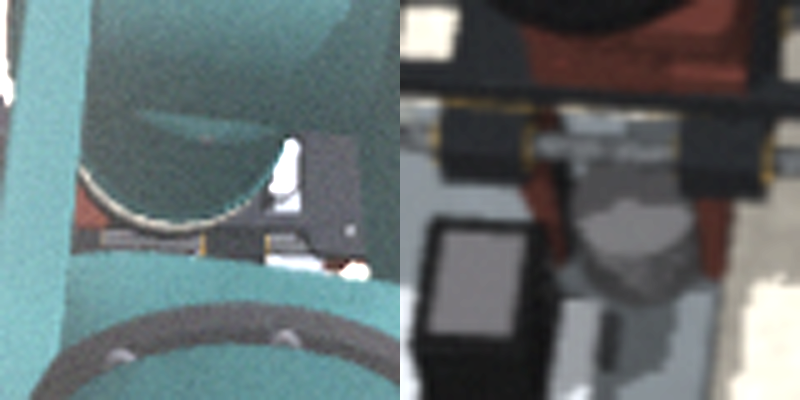

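The hard stop came exactly at the expected reading (4.6 mm), with Fz = 8.6 N. Pressing a bit firmer and checking that it holds.

Request:
{"method": "servo_tool", "body": {"plan": [[0,0,0.05,0],[0,0,0.1,0],[0,0,0.1,0],[0,0,0.1,0],[0,0,0.1,0],[0,0,0.1,0],[0,0,0.1,0]]}}

```text
time_s: 25.65
ee_pos: [0.5888, 0.001, 0.0045]
tcp_rot: [1.0, -0.005, 0.0, -0.0]
force: [-3.7, 1.1, 17.2]
opening: 0.448
```

```bash
python3 w.py; python3 look.py 25 364 217 40 280 255 40; python3 w.py; python3 - <<'E'
from h import *
a,tf=up("scene",264,259,14,name=25); g=a.max(2)
m=con((g>42)&(g<66)); print("label z.062",wrect("scene",m,tf,.062))
E
```

```text
t 25.65 tcp mm [588.8   1.    4.5] yaw -0.62 tilt 0.02 F [-3.7  1.1 17.2] T [0.11 0.81 0.01] open mm 39.4 j [-0.12  0.58  1.72  0.    0.85  1.47]
t 25.75 tcp mm [588.8   1.1   4.5] yaw -0.62 tilt 0.02 F [-4.7  1.4 16.5] T [ 0.02  0.84 -0.04] open mm 39.5 j [-0.12  0.58  1.72  0.    0.85  1.47]
label z.062 (array([624.2, -41.3]), array([24., 30.]), 89.7)
```

View pics/L25.png

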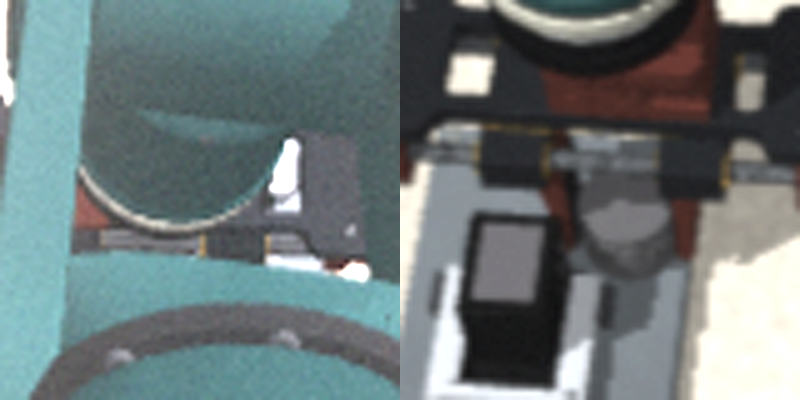

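Force holds at about 17 N, the cap is upright on its seat at crop (625,235), and the pack label has not moved: (624.2, -41.3) against (624.3, -41.3) before. Handing in.

```bash
python3 -c "
from plant import env
print(env.finish_job())"; python3 w.py
```

```text
the job is handed in; nothing more can be done
None
the job is handed in; nothing more can be done
```

The pack is home in the rail and the cap is pressed onto its seat. I handed the job in at about 25.8 s with the arm still pushing down; it reports no verdict.

- **Pack:** I slid it under the lips to the stop and felt it snap in. After release, its position by camera matched my estimate of home to within about 1 mm. It had not moved in the last picture.
- **Cap:** It caught on the stud's balls, the force fell away after the click, and it stopped hard at the predicted height. The last reading was about 17 N downward on the tool, steady, with the cap still gripped at 39.5 mm and looking upright.
- **Height reading was off:** The arm reports its tool about 38.6 mm lower than it really is. My first grasp therefore closed above the pack. I touched the pack's top with the closed fingers to measure the error, pressing it with up to about 35 N, and corrected every later height for it.
- **Peak forces not seen:** I read forces only between moves, so I saw at most 2 N at the pack's detents and 4 N at the cap's balls. Both are below the stated click forces, and I judged the clicks from position and the change in force.
- **Side force at the end:** A side force of about 4–5 N remained on the gripper while pressing.
- **Bystanders:** I never measured their final positions. Nothing hit them as far as the pictures showed, but the arm hid part of the view.

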